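Fit the nested work bowls and hold the food processor on pulse

ROBOT

A 6-joint arm with a two-finger parallel gripper is mounted at the origin on a cart in front of the work surface, level with it; the furniture and walls round the work are solid. World frame = base frame: x ahead of the robot, y to its left, z up, the work surface at z = 0. Lengths are in m, angles in rad, forces in N, time in s.
With the tool pointing down it reaches from about 0.35 to 0.85 m from the base axis. Payload 8.1 kg.
Tool frame: the origin (TCP) lies between the finger pads; the fingertips stand 8 mm ahead of it and the grasp point (between the pads) lies 11 mm behind it (robot.tip_reach is the y of the fingertips in the tool frame, in m); y points along the fingers, z is the direction in which the jaws open and shut, and the axes are right-handed (so a half turn about y gives the same grasp; the last joint's range is limited). The gripper opens to 93 mm and grips with 3 to 60 N. Pads are 15 mm wide; open, the fingers measure 128 mm over their backs; the gripper's body (75 mm by 188 mm) begins 65 mm behind the grasp point.
Start: joints at [-0.085, 0.13, 1.488, -0, 1.523, -0.085], TCP at [0.6, 0, 0.227] pointing down, gripper open.
Joint ranges: [-2.96, 2.96], [-0.89, 2.26], [0.02, 2.5], [-1.34, 4.48], [0, 2.73], [-2.66, 2.66]. Speed limits (rad/s): [2.39, 2.39, 2.79, 3.14, 3.14, 3.14].

INTERFACE

Orientations are given as a rotation vector (axis times angle).
In Python, from plant import robot gives the robot as it stands.
- The arm moves only by the tool carry_out, never from a script. Its argument "increments" is a list of rows, each an object with "linear": the shift along the tool's x, y, z in m, a list of three; "yaw": the turn about the tool's y in rad. A call has 1 to 5 rows; each row is the pose to reach, as a shift and turn from the pose measured when the call began, along the tool's axes at that moment; what a row does not reach only later rows make up. A row lasts 1/8 s, in which the tool goes at most 62.5 mm and 10.7 degrees, less where a joint would pass 70% of its speed; a pose out of reach is approached as far as the arm can. A call with a gripper value outside its range is refused whole. "gripper" is the opening, from 0 (shut) to 1 (fully open), set as the call begins (left out, the last holds). The fingers move at their own pace and stop on an object; "newtons" is the grip in N (left out, the last holds). Time passes only in rows, so rows that repeat a pose let the fingers close. It gives the time, the measured TCP pose, the force and the opening at its end, in the units of the state.
- robot.read_state(): the state, without advancing time (a new reading comes with each control period).
- robot.read_camera(name): name is "scene" or "side" or "wrist"; returns the picture (420x560x3 uint8, blue, green, red); there is no depth.
- robot.camera_params(name): a dict with "fov_y" (degrees; the focal length in pixels is half the picture's height over the tangent of half this angle, whatever the lens; pixels are square), "cx", "cy" (the principal point, pixels), "R" (3x3) and "t" (3): a world point X has camera coordinates R X + t. Camera axes: x right, y down, z forward; pixel columns grow to the right and rows downward; lengths in m; the calibration is good to about 2 mm. The wrist camera is an equidistant fisheye: a pixel r from the principal point sees the ray r / f radians off the axis. A picture is of the moment at which its call begins: read the wrist's pose just before it. camera_params takes no time and is no camera call; for the wrist camera it gives the pose at the moment of the call.
- robot.close_job(): hands the job in, once; it reports no verdict.
The state is a dict: "t": time; "q": joint angles; "dq": joint speeds; "joint_torque": joint torques, N m; "tool_pos": TCP position; "orientation": TCP orientation; "force": force on the tool from outside, world axes, zero at the start; "wrist_torque": the same for the moment, N m; "opening": finger opening in m.
Only numpy, scipy, OpenCV 4.12 (cv2) and the standard library are available. Lean on these libraries where they do the work, as an engineer would, in place of code of your own. Each camera call takes 0.05 s, during which the arm holds its last target.

TASK

Set up the food processor for a small batch and run it: lower the open medium bowl into the machine's big steel bowl, over the drive post, and then the lidded mini bowl into the medium bowl, each fully home and not dropped. With both bowls home and let go, take the spring-return dial on the console, turn it clockwise past the first two clicks to the third (pulse) and keep it there against its spring for at least a second; finish while still holding it there. Do not turn the dial before the bowls are in, and leave everything else where it stands.

Things in the scene. Friction and masses are not known exactly. Their poses are not given: they have to be found in the camera images.
- processor: Fixed grey food processor. Origin: underside, below the axis of its big bowl; z up; -x points to the console with the dial (side nearest the robot). Round motor housing 176 mm across, 75 mm high; console 140 mm wide, flat top 58 mm high, from 50 to 195 mm towards -x.
- rim (a point): Centre of the big bowl's mouth, 165 mm above the worktop. The round steel bowl is fixed on the housing: inner radius 53 mm at the floor, 60 mm at the rim, outer 64 mm; a dark loop handle at its back (+x) reaches 105 mm from the axis.
- post_tip (a point): Rounded tip, 139 mm above the worktop, of the drive post (16 mm diameter) in the middle of the big bowl; the medium bowl's sleeve goes over it.
- seat (a point): Point on the big bowl's axis on its inner floor, 83 mm above the worktop: the medium bowl is home when the middle of its underside is here.
- medium_bowl: Loose open bowl of light plastic, 106 mm across the rim, 62 mm high to the rim, 85 mm across the bottom, floor 4 mm thick, 0.11 to 0.2 kg. A sleeve closed on top stands in its middle. From below it is a blind bore of 21 mm diameter, 67 mm deep, for the drive post. Origin: middle of the underside; z up. Round, yaw does not matter.
- medium_bowl_grip (a point): Point on the axis of the medium bowl's sleeve, 76 mm above its underside. The sleeve is 27 mm in outer diameter and 94 mm high with a round top, 32 mm above the bowl's rim: grip it there from above.
- mini_bowl: Loose small light plastic bowl with a dark lid fixed on it: 81 mm across the lid (85 over its clips), bottom 67 mm, lid top 60 mm high, 0.11 to 0.2 kg. From below its centre is a blind bore of 32 mm diameter, 96 mm deep, for the medium bowl's sleeve. Origin: middle of the underside; z up. Round. Home: on the medium bowl's floor, 4 mm above the medium bowl's origin.
- mini_bowl_grip (a point): Point on the axis of the closed dome in the middle of the mini bowl's lid, 85 mm above its underside. The dome is 38 mm in diameter, from 60 to 102 mm above the underside: grip it there from above.
- dial (a joint): Dial angle: 0 = off, grows clockwise seen from above. Clicks (detents) at 0.42 (speed 1), 0.84 (speed 2), 1.26 rad (pulse), end stop at 1.36; bumps to force it over at 0.21, 0.63, 1.05. A spring returns it to off from everywhere, clicks included, as soon as it is let go: the turning takes up to 0.2 N m, bumps included.
- wing_knob: Black wing knob of the dial: a bar 56 mm long, 16 mm wide, from 8 to 42 mm above the console's top, on a round skirt 62 mm across. Origin: on the dial's vertical axis, at the console's top, 58 mm above the worktop, 155 mm from the big bowl's axis.
- dial_grip (a point): Point on the dial's axis, 28 mm above the console's top: pinch the bar here across its 16 mm. x axis along the bar (white pointer line on its +x end), y across it; they turn with the dial. Off: x is 0.628 rad counter-clockwise from the processor's +x, seen from above; pulse: 0.63 rad clockwise of it.
- bench_scale: Fixed bench scale on the worktop between the loose bowls and the processor, about 290 x 250 mm, pan 120 mm high: bowls are carried over it. Origin: middle of the underside.
- cocoa_shaker: White powder shaker, 64 mm across, 110 mm high. Origin: middle of the underside. Bystander, loose, to be left alone.
- cinnamon_shaker: Pale powder shaker with black lid, 64 mm across, 110 mm high. Origin: middle of the underside. Bystander, loose, to be left alone.
- cream_siphon: Steel cream siphon, body 68 mm across, 294 mm high. Origin: middle of the underside. Bystander, loose, to be left alone.
- kitchen_timer: Flat white digital timer, 78 x 78 x 18 mm. Origin: middle of the underside. Bystander, loose, to be left alone.
- tamper: Tamper, steel base 58 mm across, wooden handle, 99 mm high. Origin: middle of the underside. Bystander, loose, to be left alone.

How it is judged:
On the way, in this order (a step that is already met when the one before it is completed fails the run):
1. the medium bowl is home in the big bowl, over the drive post, and let go (horizontal distance between medium_bowl and seat below 0.005 m and z of medium_bowl in the frame of seat between -0.005 and 0.005 m and angle between medium_bowl's own z axis and vertical below 0.06 rad and contact force between the fingers and medium_bowl below 0.3 N and linear speed of medium_bowl below 0.03 m/s), for 0.2 s.
2. the mini bowl is home in the medium bowl and let go (horizontal distance between medium_bowl and seat below 0.005 m and z of medium_bowl in the frame of seat between -0.005 and 0.005 m and angle between each of medium_bowl, mini_bowl's own z axis and vertical below 0.06 rad and horizontal distance between mini_bowl and medium_bowl below 0.005 m and z of mini_bowl in the frame of medium_bowl between -0.001 and 0.009 m and contact force between the fingers and mini_bowl below 0.3 N and linear speed of mini_bowl below 0.03 m/s), for 0.2 s.
3. the dial is held by the fingers at the third click for a second (horizontal distance between medium_bowl and seat below 0.005 m and z of medium_bowl in the frame of seat between -0.005 and 0.005 m and angle between each of medium_bowl, mini_bowl's own z axis and vertical below 0.06 rad and horizontal distance between mini_bowl and medium_bowl below 0.005 m and z of mini_bowl in the frame of medium_bowl between -0.001 and 0.009 m and value of joint dial above 1.13 rad and contact force between the fingers and wing_knob above 0.5 N), for 0.9 s.
At the end, for the whole second after the job is handed in: Both bowls home, one in the other, in the big bowl (within 5 mm sideways and in height, tilt under 0.06 rad), at rest and not touched by the fingers; dial past 1.13 rad, at the third click, the fingers still on its knob (over 0.5 N) as the program ends and through the last second (all of step 3 and contact force between the fingers and medium_bowl below 0.3 N and contact force between the fingers and mini_bowl below 0.3 N and linear speed of each of mini_bowl, medium_bowl below 0.02 m/s); the arm keeps its last pose, push and grip.
It fails at once if the dial turned (over 0.15 rad) before both bowls are home (value of joint dial above 0.15 rad and not (horizontal distance between medium_bowl and seat below 0.005 m and z of medium_bowl in the frame of seat between -0.005 and 0.005 m and angle between each of medium_bowl, mini_bowl's own z axis and vertical below 0.06 rad and horizontal distance between mini_bowl and medium_bowl below 0.005 m and z of mini_bowl in the frame of medium_bowl between -0.001 and 0.009 m)).
It fails at once if a bowl dropped or thrown ((linear speed of medium_bowl above 0.6 m/s and contact force between anything else and medium_bowl below 0.05 N) or (linear speed of mini_bowl above 0.6 m/s and contact force between anything else and mini_bowl below 0.05 N)).
It fails at once if a bystander shifted by more than 30 mm (distance of any of cocoa_shaker, cinnamon_shaker, cream_siphon, kitchen_timer, tamper from where it was at the start of the episode above 0.03 m).
It also fails if it takes over 72 s, if anything falls off the work surface, if the arm or the gripper's body presses on something with over 40 N, if the wrist force passes 120 N, or if a joint passes its speed limit or range.

## Working session

There is one attempt and no reset: what is moved stays moved. The work goes in short steps, Python scripts to look and compute and a tool call to move; the robot and the scene stay as the last step left them, time stands still between calls to the robot, and variables do not carry over. Pictures are saved under pics/ and viewed, and the job is handed in when it is done.

Besides the shell and the picture viewer there is one more tool, called after "Call:" by a JSON object that holds its "name" and its "arguments", one argument or row to a line. carry_out: Moves the arm, as the interface text tells. Its arguments: {"type":"object","properties":{"increments":{"type":"array","items":{"type":"object","properties":{"linear":{"type":"array","items":{"type":"number"}},"yaw":{"type":"number"}}}},"gripper":{"type":"number"},"newtons":{"type":"number"}},"required":["increments"]}

```bash
ls; mkdir -p pics
python3 - <<'E'
from plant import robot
import cv2
s=robot.read_state();print(s)
for n in ["scene","side","wrist"]:
    p=robot.camera_params(n);print(n,p)
    cv2.imwrite(f"pics/{n}0.png",robot.read_camera(n))
E
```

```text
pics
{'t': 0.0, 'q': array([-8.53986993e-02,  1.31178977e-01,  1.48928213e+00, -1.17414010e-05,
        1.52300293e+00, -8.54160663e-02]), 'dq': array([-0.0016507 , -0.00010945, -0.00053418,  0.00055439, -0.00096179,
       -0.00184546]), 'joint_torque': array([-1.61290725e-03, -5.59853125e+01, -4.91755986e+01,  7.67333270e-02,
        3.59135563e-02, -2.97389461e-04]), 'tool_pos': array([5.99437770e-01, 6.69046181e-05, 2.25575237e-01]), 'orientation': array([-1.21047274,  1.21062998, -1.20819478]), 'force': array([ 0.00831357,  0.4607797 , -0.30296647]), 'wrist_torque': array([0.01166044, 0.06208608, 0.02515126]), 'opening': 0.09273239807645185}
scene {'fov_y': 44.38262769994729, 'cx': 277.85531659582773, 'cy': 204.56392708500377, 'R': array([[ 0.55651891, -0.83070011, -0.0149675 ],
       [-0.55172912, -0.35603588, -0.75421047],
       [ 0.62119376,  0.42799039, -0.65646214]]), 't': array([-0.24663803,  0.35955084,  1.80295658])}
side {'fov_y': 52.319100766052905, 'cx': 282.1231866977726, 'cy': 203.44268723873085, 'R': array([[-0.98883229, -0.14715953,  0.02355371],
       [-0.09223117,  0.48012052, -0.87234036],
       [ 0.11706457, -0.8647707 , -0.48833137]]), 't': array([0.48815267, 0.12533872, 1.73585726])}
wrist {'fov_y': 65.70646984690485, 'cx': 280.46141678352814, 'cy': 208.41886864509226, 'R': array([[ 9.99995053e-01, -2.93346297e-04, -3.13162166e-03],
       [ 6.69521703e-04, -9.52971270e-01,  3.03059912e-01],
       [-3.07324697e-03, -3.03060510e-01, -9.52966360e-01]]), 't': array([-0.59877461, -0.03507746,  0.39296906])}
```

View pics/scene0.png

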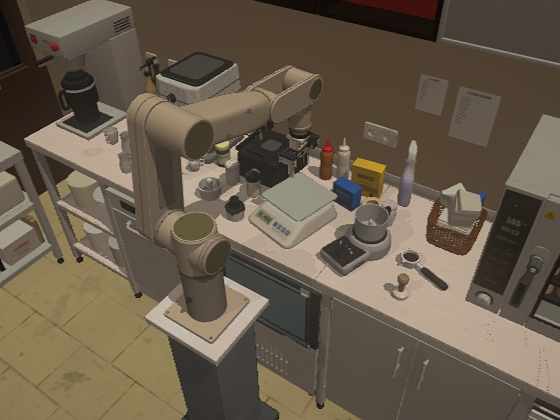

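View pics/side0.png

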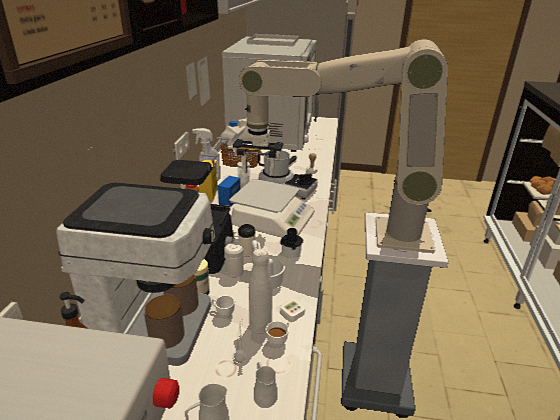

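View pics/wrist0.png

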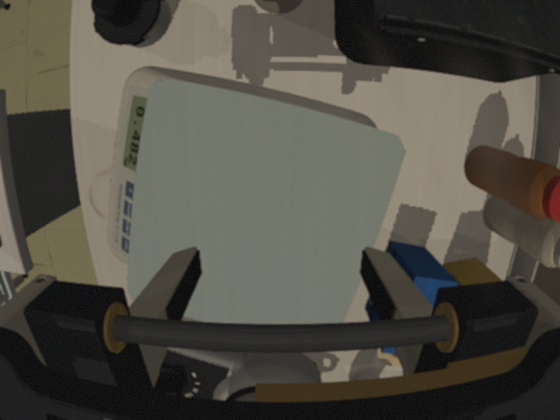

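```bash
cat > h.py <<'E'
import numpy as np, cv2
from scipy.spatial.transform import Rotation as Ro
def K(p): return 210/np.tan(np.radians(p['fov_y']/2))
def ray(p,u,v,fish=False):
    f=K(p);x=np.array([u-p['cx'],v-p['cy']],float)
    if fish:
        r=np.hypot(*x);d=np.array([*(x/max(r,1e-9)*np.sin(r/f)),np.cos(r/f)])
    else: d=np.array([x[0]/f,x[1]/f,1])
    R=np.array(p['R']);return -R.T@p['t'],R.T@d
def at_z(p,u,v,z,fish=False):
    c,d=ray(p,u,v,fish);return c+d*(z-c[2])/d[2]
def proj(p,X,fish=False):
    f=K(p);c=np.array(p['R'])@np.asarray(X,float)+p['t']
    if fish:
        r=np.hypot(c[0],c[1]);th=np.arctan2(r,c[2]);return np.array([p['cx']+f*th*c[0]/r,p['cy']+f*th*c[1]/r])
    return np.array([p['cx']+f*c[0]/c[2],p['cy']+f*c[1]/c[2]])
def crop(img,x0,y0,x1,y1,name,s):
    c=cv2.resize(img[y0:y1,x0:x1],None,fx=s,fy=s,interpolation=cv2.INTER_CUBIC)
    cv2.imwrite(name,c)
E
python3 - <<'E'
from h import *
from plant import robot
a=cv2.imread('pics/scene0.png');crop(a,100,120,320,260,'pics/s1.png',3.6);crop(a,300,180,440,300,'pics/s2.png',5)
b=cv2.imread('pics/side0.png');crop(b,200,130,340,340,'pics/d1.png',2.8)
print(Ro.from_rotvec(robot.read_state()['orientation']).as_matrix().round(3))
E
```

```text
[[ 0.    -0.001  1.   ]
 [-1.     0.     0.   ]
 [-0.    -1.    -0.001]]
```

View pics/s1.png

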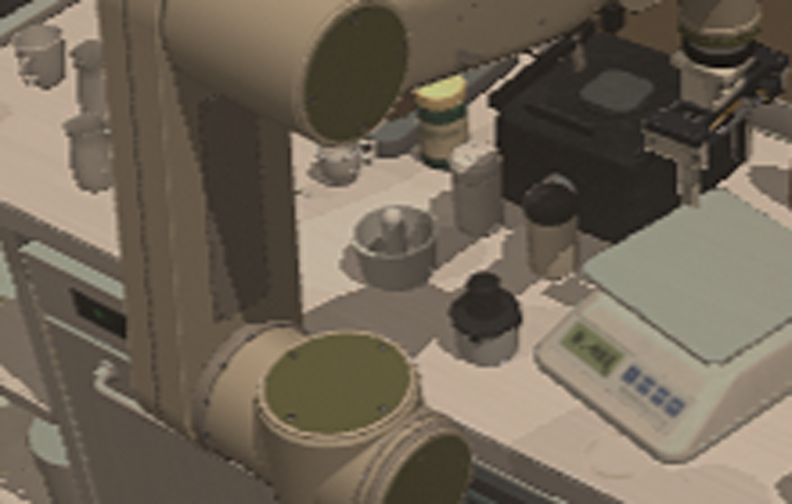

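View pics/s2.png

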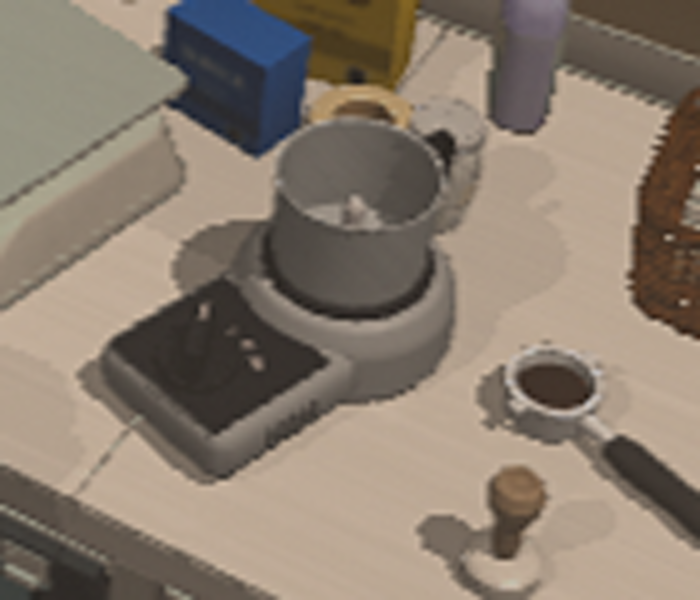

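View pics/d1.png

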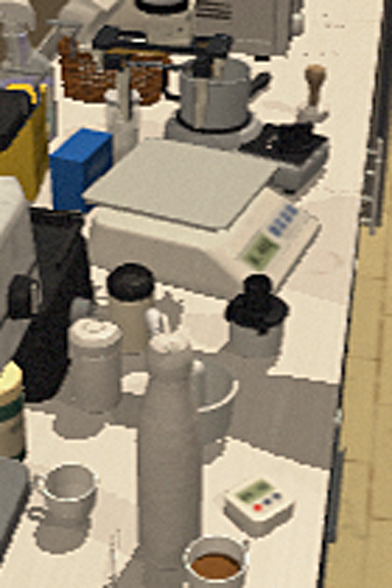

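Run:
```python
from h import *
from plant import robot
p=robot.camera_params('scene');q=robot.camera_params('side')
S=lambda u,v:(100+u/3.6,120+v/3.6);T=lambda u,v:(300+u/5,180+v/5);D=lambda u,v:(200+u/2.8,130+v/2.8)
for n,c,pt,z in [('sleevetop',p,S(395,210),.092),('rimL',p,S(352,235),.062),('rimR',p,S(437,235),.062),('minitop',p,S(486,279),.1),('mini side',q,D(258,282),.1),
 ('rim',p,T(359,175),.165),('post',p,T(356,200),.137),('rim side',q,D(214,88),.165),('dial',p,T(205,345),.10),('timer',q,D(258,500),.018),('siphon',q,D(168,335),.294),('siphonbase',q,D(168,575),.0),('cinn',p,S(551,195),.11),('coco',p,S(478,155),.11),
 ('scaletop',p,S(585,265),.12),('scaleR',p,S(715,360),.12)]:
  print(n,at_z(c,*pt,z).round(4))
```

```text
sleevetop [0.4856 0.3782 0.092 ]
rimL [0.4481 0.4177 0.062 ]
rimR [0.5033 0.3319 0.062 ]
minitop [0.4359 0.2033 0.1   ]
mini side [0.428  0.2096 0.1   ]
rim [ 0.5724 -0.3353  0.165 ]
post [ 0.5755 -0.3345  0.137 ]
rim side [ 0.5609 -0.25    0.165 ]
dial [ 0.4144 -0.2969  0.1   ]
timer [0.3851 0.522  0.018 ]
siphon [0.4677 0.6141 0.294 ]
siphonbase [0.4652 0.6292 0.    ]
cinn [0.5913 0.2245 0.11  ]
coco [0.6077 0.3461 0.11  ]
scaletop [0.4975 0.1089 0.12  ]
scaleR [ 0.4437 -0.0969  0.12  ]
```

Run:
```python
from h import *
from plant import robot
q=robot.camera_params('side')
for X in [(.574,-.335,.165),(.574,-.335,.139),(.4144,-.297,.1),(.48,.376,.062),(.434,.205,.1)]:
  u=proj(q,X);print(u,((u-[200,130])*2.8).round())
```

```text
[276.54522575 154.0679538 ] [214.  67.]
[276.45089805 159.16645631] [214.  82.]
[308.82693876 172.81855541] [305. 120.]
[270.11248899 265.19713446] [196. 379.]
[290.66739484 229.88068387] [254. 280.]
```

Call:
{"name": "carry_out", "arguments": {
  "increments": [
    {"linear": [-0.055, 0, -0.02]},
    {"linear": [-0.11, 0, -0.04]},
    {"linear": [-0.165, 0, -0.06]},
    {"linear": [-0.22, 0, -0.085]},
    {"linear": [-0.275, 0, -0.11]}
  ],
  "gripper": 0.55
}}

```text
$.increments[0]: bad value
```

Run:
```python
from h import *
from plant import robot
import pickle
s=robot.read_state();print(s['t'],s['tool_pos'],s['orientation'],s['opening'],s['dq'].round(2))
p=robot.camera_params('wrist');a=robot.read_camera('wrist');cv2.imwrite('pics/w1.png',a);pickle.dump(p,open('w1.pkl','wb'))
crop(a,0,0,560,420,'pics/w1b.png',1.42)
for X in [(.48,.376,.092),(.434,.205,.1)]: print(proj(p,X,True))
```

```text
0.15 [5.99551548e-01 4.68298882e-05 2.25818057e-01] [-1.21020801  1.21033506 -1.2084033 ] 0.09328049993956225 [ 0. -0. -0.  0. -0.  0.]
[ 168.23608817 -135.21287262]
[107.21272424  -1.12878192]
```

View pics/w1b.png

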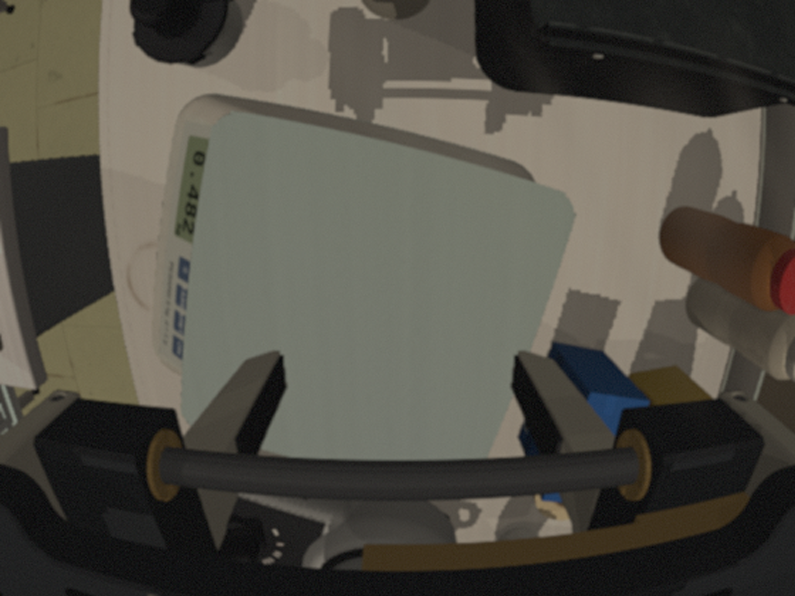

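Yaw is required in each row; the arm did not move.

Call:
{"name": "carry_out", "arguments": {
  "increments": [
    {"linear": [-0.055, 0, -0.02], "yaw": 0},
    {"linear": [-0.11, 0, -0.04], "yaw": 0},
    {"linear": [-0.165, 0, -0.06], "yaw": 0},
    {"linear": [-0.22, 0, -0.085], "yaw": 0},
    {"linear": [-0.275, 0, -0.11], "yaw": 0}
  ],
  "gripper": 0.55
}}

```text
t: 0.82
tool_pos: [0.4886, 0.2766, 0.226]
orientation: [-1.21, 1.21, -1.209]
force: [0.1, 0.5, -0.4]
opening: 0.0521
```

Run:
```python
from h import *
from plant import robot
import pickle
s=robot.read_state();print(s['t'],s['tool_pos'],s['orientation'],s['opening'],s['dq'].round(2))
p=robot.camera_params('wrist');a=robot.read_camera('wrist');cv2.imwrite('pics/w2.png',a);pickle.dump(p,open('w2.pkl','wb'))
crop(a,0,0,560,420,'pics/w2b.png',1.42)
for X in [(.48,.376,.092),(.434,.205,.1)]: print(proj(p,X,True))
```

```text
0.825 [0.48858458 0.27660029 0.22604796] [-1.20984596  1.21026427 -1.20878112] 0.052129983463456445 [ 0.87  0.05 -0.05  0.   -0.    0.86]
[271.05388451  92.7579716 ]
[226.25626278 272.10446171]
```

View pics/w2b.png

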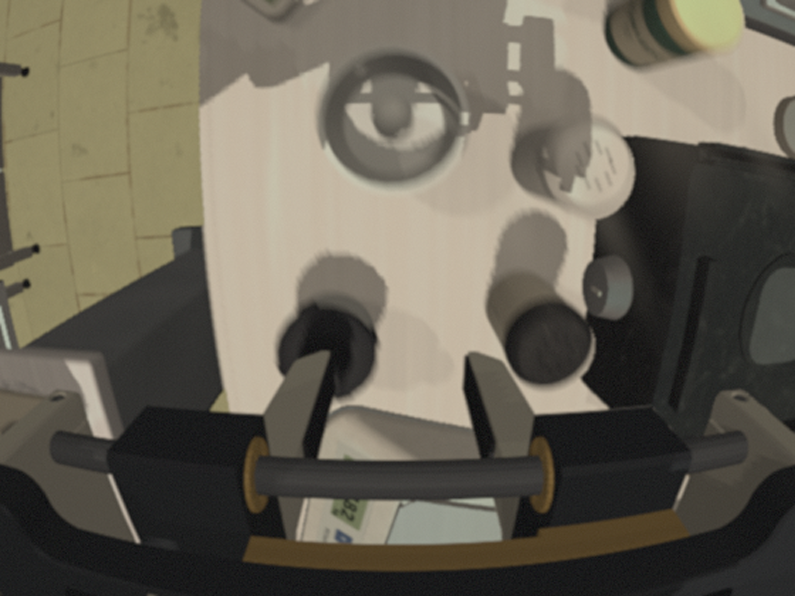

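Call:
{"name": "carry_out", "arguments": {
  "increments": [
    {"linear": [-0.02, 0, 0], "yaw": 0},
    {"linear": [-0.02, 0, 0], "yaw": 0}
  ]
}}

```text
t: 1.12
tool_pos: [0.4843, 0.3043, 0.2259]
orientation: [-1.212, 1.209, -1.2]
force: [0.8, -0.7, 0.4]
opening: 0.051
```

Run:
```python
from h import *
from plant import robot
import pickle
s=robot.read_state();print(s['t'],s['tool_pos'],s['opening'],s['dq'].round(2))
p=robot.camera_params('wrist');a=robot.read_camera('wrist');cv2.imwrite('pics/w3.png',a);pickle.dump(p,open('w3.pkl','wb'))
crop(a,200,20,360,140,'pics/w3b.png',5)
crop(a,160,150,320,270,'pics/w3c.png',5)
```

```text
1.125 [0.48434561 0.30427191 0.22589611] 0.05103423076195892 [-0.04 -0.01  0.01 -0.02  0.   -0.02]
```

View pics/w3b.png

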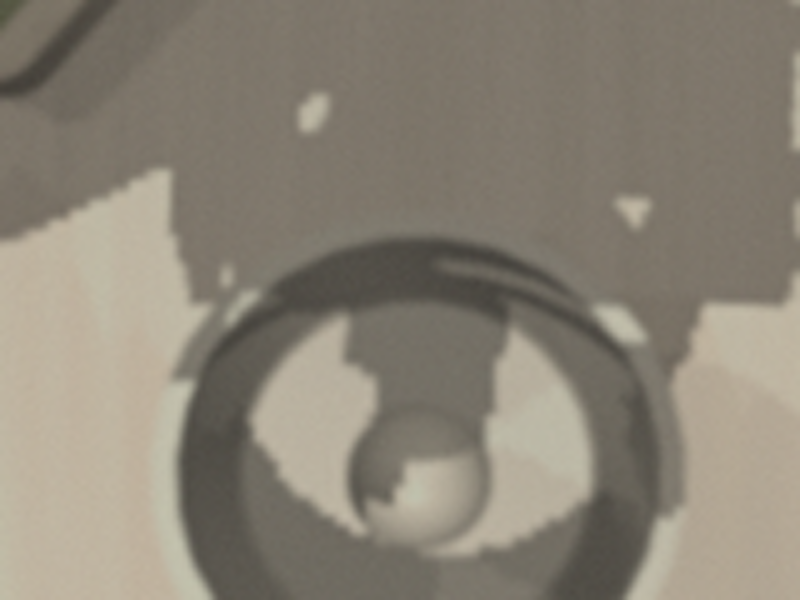

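View pics/w3c.png

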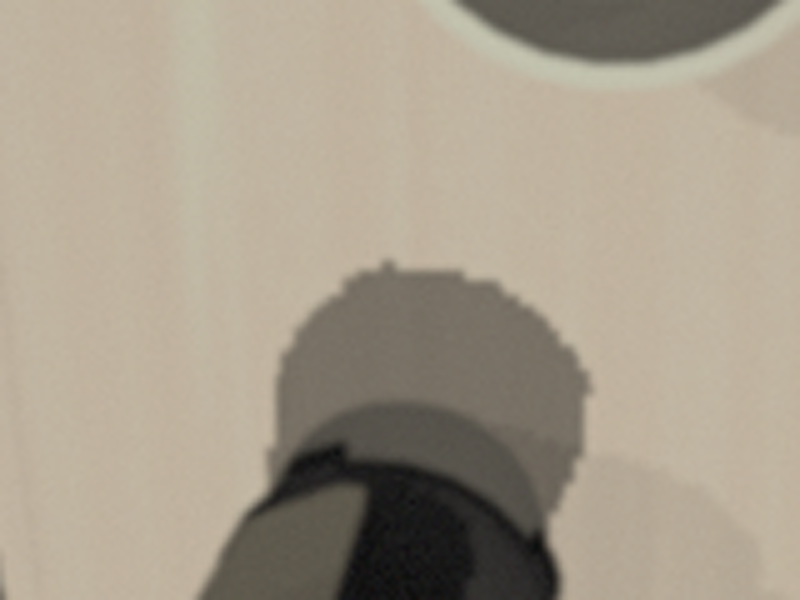

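Run:
```python
from h import *
import pickle
p=pickle.load(open('w3.pkl','rb'))
print('sleeve',at_z(p,283.8,116,.0805,1))
for u in [(231,113),(336.8,113),(283.6,66.6),(284,167.6)]: print(at_z(p,*u,.062,1).round(4))
```

```text
sleeve [0.48616377 0.38307393 0.0805    ]
[0.4343 0.3861 0.062 ]
[0.5384 0.387  0.062 ]
[0.4857 0.4318 0.062 ]
[0.4869 0.331  0.062 ]
```

Call:
{"name": "carry_out", "arguments": {
  "increments": [
    {"linear": [-0.04, 0.03, 0.001], "yaw": 0},
    {"linear": [-0.0775, 0.07, 0.002], "yaw": 0},
    {"linear": [-0.0775, 0.09, 0.002], "yaw": 0},
    {"linear": [-0.0775, 0.11, 0.002], "yaw": 0},
    {"linear": [-0.0775, 0.11, 0.002], "yaw": 0}
  ]
}}

```text
t: 1.8
tool_pos: [0.4855, 0.379, 0.1145]
orientation: [-1.214, 1.211, -1.202]
force: [-0.5, -0.2, 0.0]
opening: 0.0509
```

Run:
```python
from h import *
from plant import robot
import pickle
s=robot.read_state();print(s['t'],s['tool_pos'],s['opening'],s['orientation'].round(3))
p=robot.camera_params('wrist');a=robot.read_camera('wrist');cv2.imwrite('pics/w4.png',a);pickle.dump(p,open('w4.pkl','wb'))
cv2.imwrite('pics/s4.png',robot.read_camera('scene'))
crop(cv2.imread('pics/s4.png'),160,120,260,220,'pics/s4b.png',5)
print(proj(p,(.4863,.382,.0805),1))
```

```text
1.8 [0.48554797 0.37904061 0.11450409] 0.05087364072915649 [-1.214  1.211 -1.202]
[282.05643845 240.56807787]
```

View pics/w4.png

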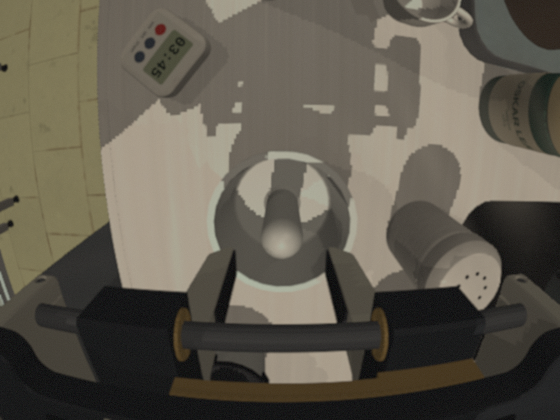

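View pics/s4b.png

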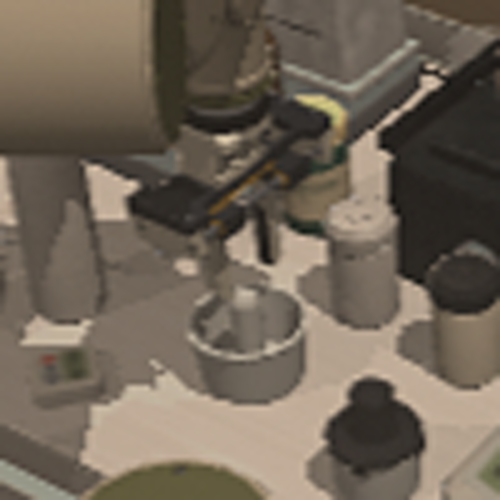

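Call:
{"name": "carry_out", "arguments": {
  "increments": [
    {"linear": [-0.003, 0.025, 0.001], "yaw": 0},
    {"linear": [-0.003, 0.049, 0.001], "yaw": 0},
    {"linear": [-0.003, 0.049, 0.001], "yaw": 0}
  ]
}}

```text
t: 2.28
tool_pos: [0.4872, 0.3826, 0.0677]
orientation: [-1.212, 1.211, -1.202]
force: [-0.1, -0.7, 0.7]
opening: 0.0512
```

Call:
{"name": "carry_out", "arguments": {
  "increments": [
    {"linear": [0, 0, 0], "yaw": 0},
    {"linear": [0, 0, 0], "yaw": 0},
    {"linear": [0, 0, 0], "yaw": 0},
    {"linear": [0, 0, 0], "yaw": 0}
  ],
  "gripper": 0,
  "newtons": 20
}}

```text
t: 2.78
tool_pos: [0.4879, 0.3831, 0.0688]
orientation: [-1.21, 1.21, -1.202]
force: [0.4, 0.7, 3.3]
opening: 0.0271
```

Call:
{"name": "carry_out", "arguments": {
  "increments": [
    {"linear": [0, -0.02, 0], "yaw": 0},
    {"linear": [0, -0.06, 0], "yaw": 0},
    {"linear": [0, -0.11, 0], "yaw": 0},
    {"linear": [0, -0.16, 0], "yaw": 0},
    {"linear": [0, -0.195, 0], "yaw": 0}
  ]
}}

```text
t: 3.4
tool_pos: [0.4888, 0.3826, 0.2682]
orientation: [-1.206, 1.208, -1.202]
force: [-0.1, -0.6, -1.2]
opening: 0.0271
```

Run:
```python
from h import *
from plant import robot
s=robot.read_state();print(s['t'],s['tool_pos'],s['opening'],s['orientation'].round(3),s['force'])
a=robot.read_camera('wrist');cv2.imwrite('pics/w5.png',a)
```

```text
3.4 [0.4887678  0.38260842 0.26818636] 0.02708757847677514 [-1.206  1.208 -1.202] [-0.10069084 -0.59755205 -1.24695456]
```

View pics/w5.png

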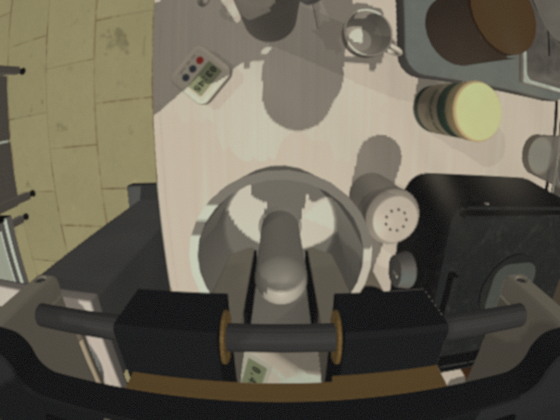

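Call:
{"name": "carry_out", "arguments": {
  "increments": [
    {"linear": [0.04, 0, -0.004], "yaw": 0.12},
    {"linear": [0.1, 0, -0.008], "yaw": 0.3},
    {"linear": [0.16, 0, -0.012], "yaw": 0.48},
    {"linear": [0.22, 0, -0.016], "yaw": 0.64},
    {"linear": [0.28, 0, -0.02], "yaw": 0.785}
  ]
}}

```text
t: 4.08
tool_pos: [0.4706, 0.1017, 0.2714]
orientation: [-0.718, 1.763, -1.751]
force: [1.6, 0.0, -2.0]
opening: 0.0275
```

```bash
cat >> h.py <<'E'
def rel(dx,dy,dz):
    from plant import robot
    s=robot.read_state();R=Ro.from_rotvec(s['orientation']).as_matrix()
    print('pos',s['tool_pos'].round(4),'t',s['t'],'tool delta',(R.T@np.array([dx,dy,dz])).round(4),'zdir',R[:,2].round(3),'ydir',R[:,1].round(3))
def to(x,y,z):
    from plant import robot
    rel(*(np.array([x,y,z])-robot.read_state()['tool_pos']))
E
python3 -c "
from h import *
to(.44,-.18,.27); to(.43,-.335,.27)"
```

```text
pos [0.4706 0.1017 0.2714] t 4.075 tool delta [ 0.2208 -0.0014  0.1776] zdir [ 0.707 -0.707 -0.002] ydir [ 0.007  0.009 -1.   ]
pos [0.4706 0.1017 0.2714] t 4.075 tool delta [ 0.3374 -0.0029  0.2801] zdir [ 0.707 -0.707 -0.002] ydir [ 0.007  0.009 -1.   ]
```

Call:
{"name": "carry_out", "arguments": {
  "increments": [
    {"linear": [0.044, 0, 0.0355], "yaw": 0.17},
    {"linear": [0.088, 0, 0.071], "yaw": 0.34},
    {"linear": [0.132, 0, 0.1065], "yaw": 0.51},
    {"linear": [0.176, 0, 0.142], "yaw": 0.66},
    {"linear": [0.22, 0, 0.1775], "yaw": 0.785}
  ]
}}

```text
t: 4.7
tool_pos: [0.4399, -0.1811, 0.2694]
orientation: [0.014, 2.229, -2.21]
force: [-0.0, -0.1, -1.6]
opening: 0.0271
```

```bash
python3 -c "
from h import *
to(.43,-.335,.27)"
```

```text
pos [ 0.4399 -0.1811  0.2694] t 4.7 tool delta [ 0.0092 -0.002   0.154 ] zdir [-0.004 -1.    -0.009] ydir [ 0.008  0.009 -1.   ]
```

Call:
{"name": "carry_out", "arguments": {
  "increments": [
    {"linear": [0, 0, 0.05], "yaw": 0},
    {"linear": [0.005, 0, 0.1], "yaw": 0},
    {"linear": [0.01, 0, 0.145], "yaw": 0},
    {"linear": [0.01, 0, 0.15], "yaw": 0},
    {"linear": [0.01, 0, 0.15], "yaw": 0}
  ]
}}

```text
t: 5.32
tool_pos: [0.4291, -0.3308, 0.2682]
orientation: [0.014, 2.23, -2.21]
force: [-0.0, 0.9, -1.7]
opening: 0.0268
```

Run:
```python
from h import *
from plant import robot
import pickle
s=robot.read_state();print(s['t'],s['tool_pos'],s['opening'],s['dq'].round(3))
p=robot.camera_params('wrist');a=robot.read_camera('wrist');cv2.imwrite('pics/w6.png',a);pickle.dump(p,open('w6.pkl','wb'))
crop(a,0,0,560,420,'pics/w6b.png',1.42)
print(proj(p,(.574,-.335,.165),1),proj(p,(.574,-.335,.137),1))
```

```text
5.325 [ 0.42905194 -0.3307954   0.26818194] 0.0268254373008533 [ 0.025 -0.016  0.014  0.004 -0.     0.003]
[286.61638275  35.83792564] [286.32139881  42.83786787]
```

View pics/w6b.png

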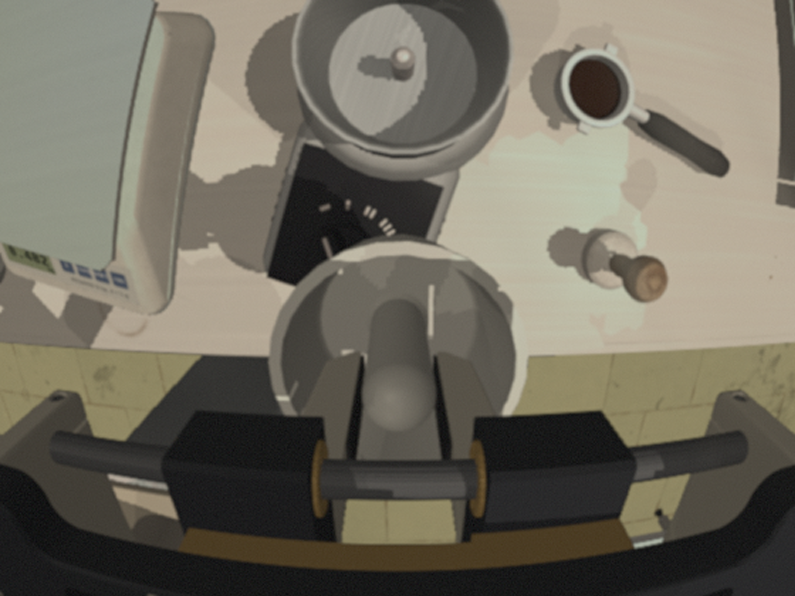

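Call:
{"name": "carry_out", "arguments": {
  "increments": [
    {"linear": [-0.03, 0, 0], "yaw": 0},
    {"linear": [-0.03, 0, 0], "yaw": 0},
    {"linear": [-0.03, 0, 0], "yaw": 0}
  ]
}}

```text
t: 5.75
tool_pos: [0.4593, -0.3293, 0.2686]
orientation: [0.011, 2.229, -2.208]
force: [-0.4, 0.8, -2.5]
opening: 0.0272
```

Run:
```python
from h import *
from plant import robot
import pickle
s=robot.read_state();print(s['t'],s['tool_pos'],s['opening'],s['dq'].round(3))
p=robot.camera_params('wrist');a=robot.read_camera('wrist');cv2.imwrite('pics/w7.png',a);pickle.dump(p,open('w7.pkl','wb'))
crop(a,180,0,380,150,'pics/w7b.png',4)
```

```text
5.75 [ 0.45933492 -0.3292797   0.2686055 ] 0.02717167533599208 [-0.013 -0.004  0.004 -0.002 -0.003 -0.   ]
```

View pics/w7b.png

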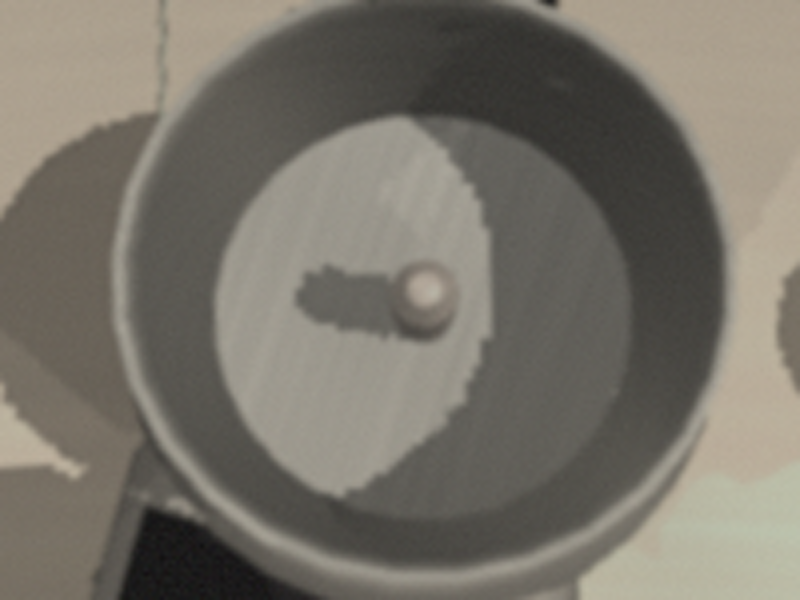

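Run:
```python
from h import *
import pickle
p=pickle.load(open('w7.pkl','rb'))
P=lambda u,v,z:at_z(p,180+u/4,v/4,z,1).round(4)
print('post',P(425,294,.132))
print('rim',P(128,280,.165),P(722,280,.165),P(425,570,.165))
print('floor',P(214,312,.083),P(632,312,.083),P(423,115,.083),P(423,520,.083))
p=pickle.load(open('w6.pkl','rb'))
print('post6',at_z(p,401.5/1.42,54/1.42,.132,1))
```

```text
post [ 0.5768 -0.333   0.132 ]
rim [ 0.5778 -0.2734  0.165 ] [ 0.578  -0.3923  0.165 ] [ 0.5173 -0.3327  0.165 ]
floor [ 0.5787 -0.2785  0.083 ] [ 0.5788 -0.3874  0.083 ] [ 0.6314 -0.333   0.083 ] [ 0.5225 -0.3328  0.083 ]
post6 [ 0.57962537 -0.33190778  0.132     ]
```

Call:
{"name": "carry_out", "arguments": {
  "increments": [
    {"linear": [-0.04, 0, 0.001], "yaw": 0},
    {"linear": [-0.08, 0, 0.002], "yaw": 0},
    {"linear": [-0.115, 0, 0.003], "yaw": 0},
    {"linear": [-0.118, 0, 0.004], "yaw": 0},
    {"linear": [-0.118, 0, 0.004], "yaw": 0}
  ]
}}

```text
t: 6.42
tool_pos: [0.5764, -0.3339, 0.2694]
orientation: [0.011, 2.23, -2.209]
force: [-0.9, -0.7, -1.9]
opening: 0.027
```

Run:
```python
from h import *
from plant import robot
import pickle
p=robot.camera_params('wrist');a=robot.read_camera('wrist');cv2.imwrite('pics/w8.png',a);pickle.dump(p,open('w8.pkl','wb'))
b=robot.read_camera('scene');crop(b,330,150,430,250,'pics/s8.png',5)
to(.578,-.333,.152)
# where the sleeve/rim should project given TCP
s=robot.read_state();x,y,z=s['tool_pos']
for dz,r in [(.062-.0688,.053)]:
  for d in [(0,.053),(0,-.053),(.053,0)]:
    print(proj(p,(x-.001+d[0],y+d[1],z+dz),1).round(1))
print(proj(p,(x-.001,y,z+.0805-.0688),1))
```

```text
pos [ 0.5761 -0.3342  0.2699] t 6.525 tool delta [-1.000e-03  1.179e-01 -1.000e-04] zdir [-0.004 -1.    -0.009] ydir [ 0.008  0.009 -1.   ]
[190.9 264.3]
[373.1 264.4]
[281.7 173.3]
[281.67260576 282.28112661]
```

View pics/w8.png

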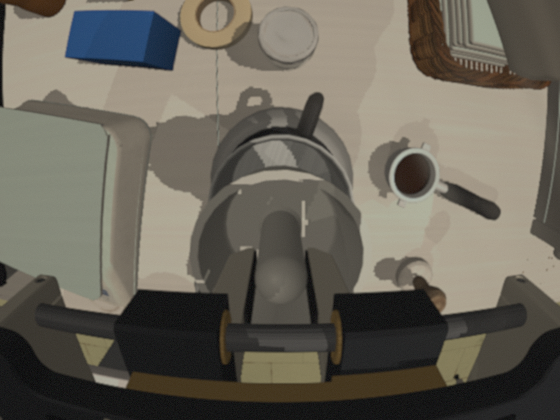

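View pics/s8.png

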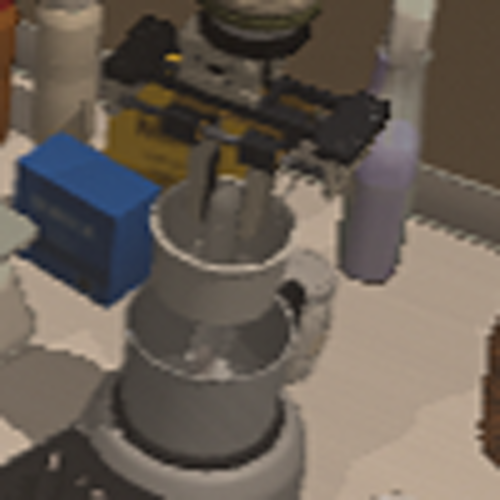

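Run:
```python
from h import *
a=cv2.imread('pics/w8.png');crop(a,170,120,390,310,'pics/w8b.png',3.6)
a=cv2.imread('pics/w7.png');crop(a,170,120,390,310,'pics/w7c.png',3.6)
```

```text
(no output)
```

View pics/w8b.png

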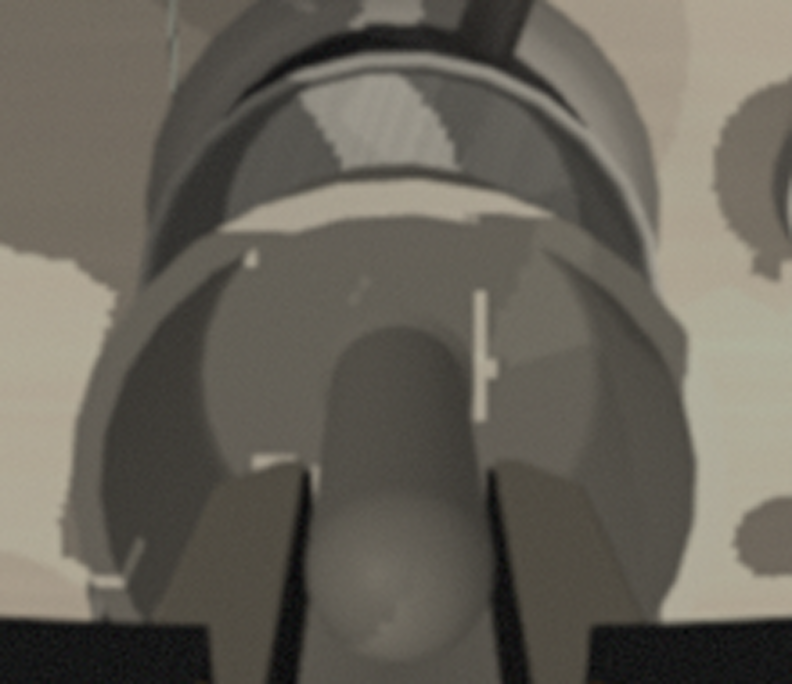

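View pics/w7c.png

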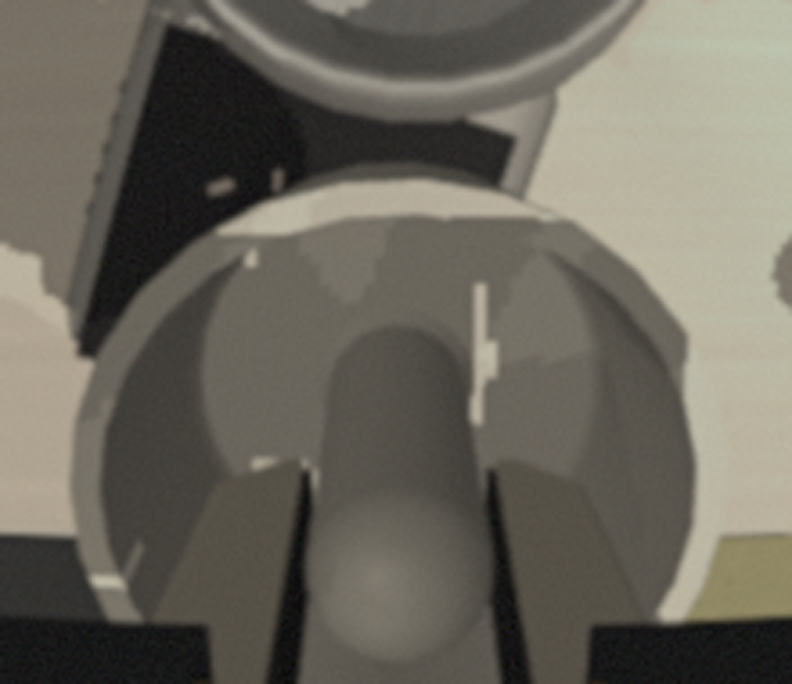

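Run:
```python
from h import *
import pickle
p=pickle.load(open('w4.pkl','rb'))
for X in [(.4863,.435,.062),(.4333,.382,.062),(.5393,.382,.062),(.4863,.382,.0805)]: print(proj(p,X,1).round(1))
a=cv2.imread('pics/w4.png');crop(a,190,130,390,280,'pics/w4b.png',4)
p=pickle.load(open('w8.pkl','rb'))
x,y,z=.5762,-.3341,.2697
o=z-.0688
n=np.array([x-.001,y,0])
print([ (proj(p,n+[.0515*np.cos(t),.0515*np.sin(t),o+.062],1)).round(1) for t in (0,1.57,-1.57)])
print('floor front',proj(p,n+[.04,0,o+.004],1), 'sleeve base',proj(p,n+[.0135,0,o+.004],1))
```

```text
[282.6 153.7]
[207.1 229.2]
[357.2 230.1]
[282.1 240.6]
[array([281.6, 175.9]), array([193.3, 264. ]), array([370.5, 264.2])]
floor front [282.08516767 175.36666908] sleeve base [282.15288361 211.55061714]
```

View pics/w4b.png

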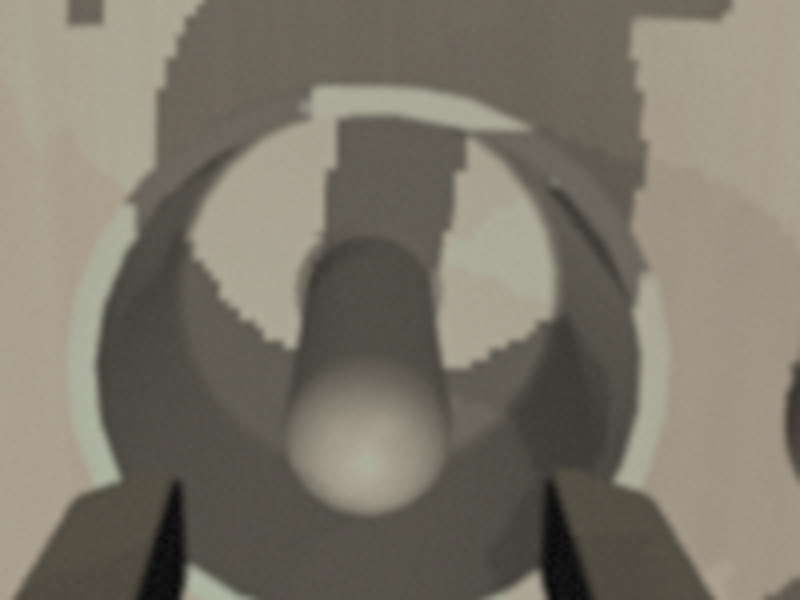

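Call:
{"name": "carry_out", "arguments": {
  "increments": [
    {"linear": [0, 0.02, 0], "yaw": 0},
    {"linear": [0, 0.045, 0], "yaw": 0},
    {"linear": [0, 0.06, 0], "yaw": 0},
    {"linear": [0, 0.07, 0], "yaw": 0},
    {"linear": [0, 0.08, 0], "yaw": 0}
  ]
}}

```text
t: 7.15
tool_pos: [0.5768, -0.3336, 0.1897]
orientation: [0.013, 2.229, -2.209]
force: [-0.4, 0.3, -1.8]
opening: 0.0271
```

Run:
```python
from h import *
from plant import robot
to(.577,-.3335,.152)
a=robot.read_camera('wrist');crop(a,170,80,390,310,'pics/w9b.png',2.6)
b=robot.read_camera('scene');crop(b,330,150,430,250,'pics/s9.png',5)
```

```text
pos [ 0.5768 -0.3336  0.1897] t 7.15 tool delta [0.0001 0.0377 0.0002] zdir [-0.004 -1.    -0.009] ydir [ 0.008  0.009 -1.   ]
```

View pics/w9b.png

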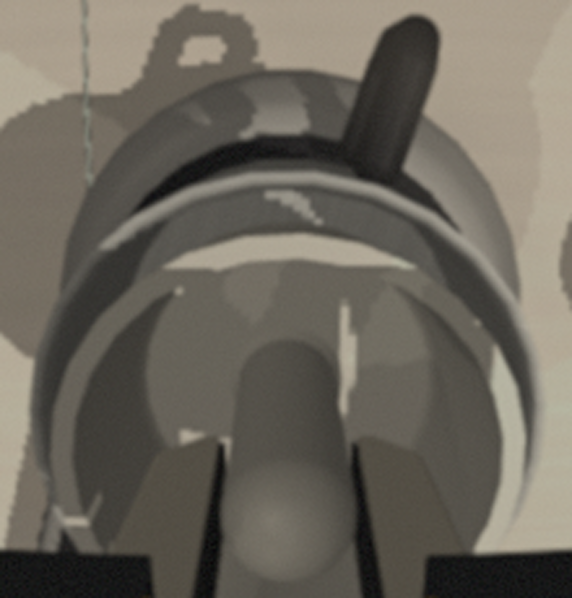

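View pics/s9.png

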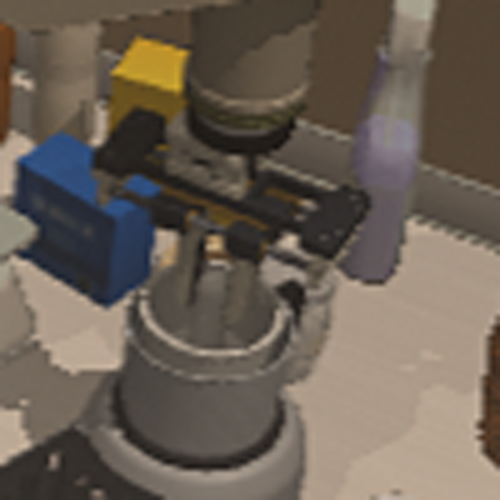

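Entering well with no contact force. Lower the remaining 38 mm.

Call:
{"name": "carry_out", "arguments": {
  "increments": [
    {"linear": [0, 0.012, 0], "yaw": 0},
    {"linear": [0, 0.024, 0], "yaw": 0},
    {"linear": [0, 0.032, 0], "yaw": 0},
    {"linear": [0, 0.036, 0], "yaw": 0},
    {"linear": [0, 0.038, 0], "yaw": 0}
  ]
}}

```text
t: 7.88
tool_pos: [0.5769, -0.3325, 0.1518]
orientation: [0.012, 2.231, -2.208]
force: [-3.5, 5.0, 9.8]
opening: 0.027
```

Run:
```python
from h import *
from plant import robot
print(robot.read_state()['force'])
to(.577,-.3335,.152)
a=robot.read_camera('wrist');crop(a,170,80,390,310,'pics/w10b.png',2.6)
```

```text
[-3.51247782  5.02658614  9.83135161]
pos [ 0.5769 -0.3325  0.1518] t 7.875 tool delta [-0.0001 -0.0002  0.001 ] zdir [-0.003 -1.    -0.01 ] ydir [ 0.007  0.01  -1.   ]
```

View pics/w10b.png

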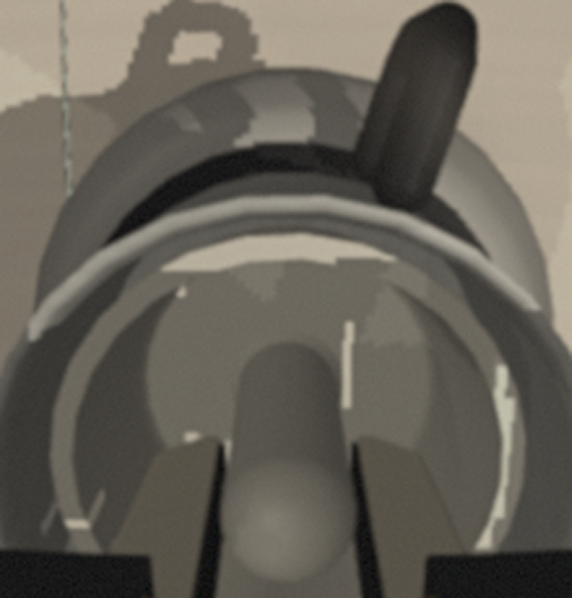

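Call:
{"name": "carry_out", "arguments": {
  "increments": [
    {"linear": [0, 0, 0], "yaw": 0},
    {"linear": [0, 0, 0], "yaw": 0},
    {"linear": [0, 0, 0], "yaw": 0},
    {"linear": [0, 0, 0], "yaw": 0}
  ],
  "gripper": 0.5
}}

```text
t: 8.43
tool_pos: [0.5769, -0.3326, 0.1518]
orientation: [0.012, 2.231, -2.208]
force: [-0.7, 0.1, 0.4]
opening: 0.0465
```

Call:
{"name": "carry_out", "arguments": {
  "increments": [
    {"linear": [0, -0.02, 0], "yaw": 0},
    {"linear": [0, -0.06, 0], "yaw": 0},
    {"linear": [0, -0.1, 0], "yaw": 0},
    {"linear": [0, -0.11, 0], "yaw": 0}
  ]
}}

```text
t: 8.93
tool_pos: [0.5776, -0.3348, 0.2677]
orientation: [0.019, 2.222, -2.21]
force: [-0.1, -0.1, 0.0]
opening: 0.0465
```

Run:
```python
from h import *
from plant import robot
import pickle
to(.577,-.3335,.152)
p=robot.camera_params('wrist');a=robot.read_camera('wrist');cv2.imwrite('pics/w11.png',a);crop(a,170,100,390,310,'pics/w11b.png',2.8)
b=robot.read_camera('scene');crop(b,330,150,430,250,'pics/s11.png',5)
pickle.dump(p,open('w11.pkl','wb'))
for z in (.083,.088,.093): print(z,proj(p,(.577,-.333,z+.0805),1),proj(p,(.577,-.28,z+.062),1),proj(p,(.577,-.386,z+.062),1),proj(p,(.63,-.333,z+.062),1))
p=robot.camera_params('scene')
for z in (.083,.088): print(proj(p,(.577,-.333,z+.094),0)*5-[1650,750])
```

```text
pos [ 0.5776 -0.3348  0.2677] t 8.925 tool delta [ 0.0022  0.1157 -0.0006] zdir [-0.003 -1.    -0.006] ydir [ 0.014  0.006 -1.   ]
0.083 [279.57506723 212.4658695 ] [221.74124094 206.39290159] [337.90376516 206.15603572] [279.47953816 147.57083806]
0.088 [279.5277793  214.28434057] [220.76179108 207.98023391] [338.80807451 207.74384165] [279.43102963 148.20412222]
0.093 [279.47882002 216.16774483] [219.75151755 209.61974755] [339.74096654 209.3841022 ] [279.38077104 148.86045166]
[210.67965108 308.35653483]
[211.39285696 303.3073945 ]
```

View pics/w11b.png

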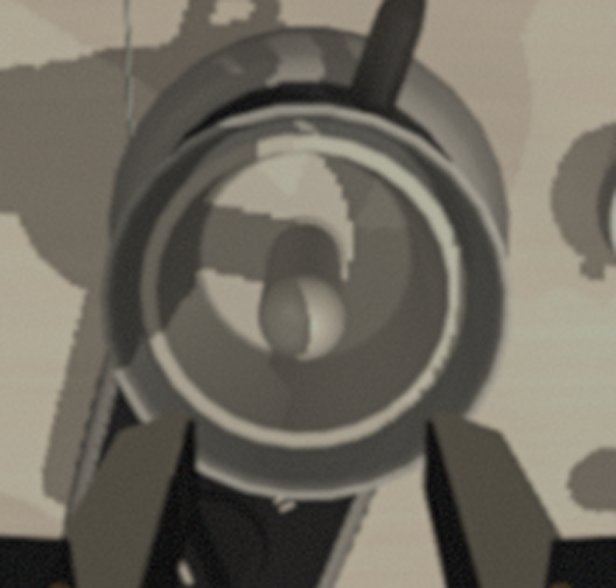

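View pics/s11.png

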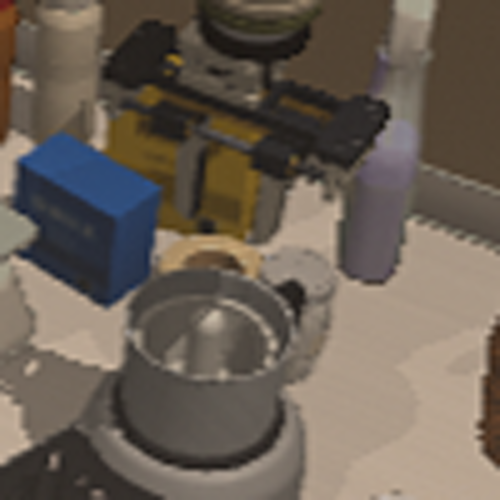

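Call:
{"name": "carry_out", "arguments": {
  "increments": [
    {"linear": [0.017, 0, -0.052], "yaw": -0.17},
    {"linear": [0.035, 0, -0.105], "yaw": -0.35},
    {"linear": [0.053, 0, -0.16], "yaw": -0.53},
    {"linear": [0.071, 0, -0.215], "yaw": -0.7},
    {"linear": [0.09, 0, -0.27], "yaw": -0.85}
  ],
  "gripper": 0.7
}}

```text
t: 9.65
tool_pos: [0.4862, -0.0621, 0.2638]
orientation: [-0.767, 1.717, -1.709]
force: [0.4, 0.7, 0.5]
opening: 0.0649
```

Run:
```python
from h import *
to(.434,.11,.24)
```

```text
pos [ 0.4862 -0.0621  0.2638] t 9.65 tool delta [-0.0948  0.0248 -0.1527] zdir [ 0.752 -0.659  0.   ] ydir [ 0.008  0.008 -1.   ]
```

Call:
{"name": "carry_out", "arguments": {
  "increments": [
    {"linear": [-0.03, 0.005, -0.05], "yaw": -0.17},
    {"linear": [-0.06, 0.01, -0.1], "yaw": -0.34},
    {"linear": [-0.09, 0.02, -0.145], "yaw": -0.51},
    {"linear": [-0.095, 0.02, -0.153], "yaw": -0.67},
    {"linear": [-0.095, 0.02, -0.153], "yaw": -0.72}
  ]
}}

```text
t: 10.28
tool_pos: [0.4324, 0.1115, 0.2429]
orientation: [-1.203, 1.204, -1.201]
force: [-0.1, -0.4, -0.5]
opening: 0.0654
```

Call:
{"name": "carry_out", "arguments": {
  "increments": [
    {"linear": [0, 0, 0], "yaw": 0}
  ]
}}

```text
t: 10.4
tool_pos: [0.4316, 0.1116, 0.2415]
orientation: [-1.205, 1.206, -1.2]
force: [-0.2, -0.2, -0.9]
opening: 0.0651
```

Run:
```python
from h import *
from plant import robot
import pickle
to(.434,.205,.075)
p=robot.camera_params('wrist');a=robot.read_camera('wrist');cv2.imwrite('pics/w12.png',a);pickle.dump(p,open('w12.pkl','wb'))
u=proj(p,(.434,.205,.09),1);print(u)
u=u.astype(int);u[1]=max(u[1],75);print(u-[100,75]);crop(a,u[0]-100,u[1]-75,u[0]+100,u[1]+75,'pics/w12b.png',4)
```

```text
pos [0.4316 0.1116 0.2415] t 10.4 tool delta [-0.092   0.1672  0.0026] zdir [1.    0.007 0.003] ydir [ 0.003  0.008 -1.   ]
[283.56923208 101.19975903]
[183  26]
```

View pics/w12b.png

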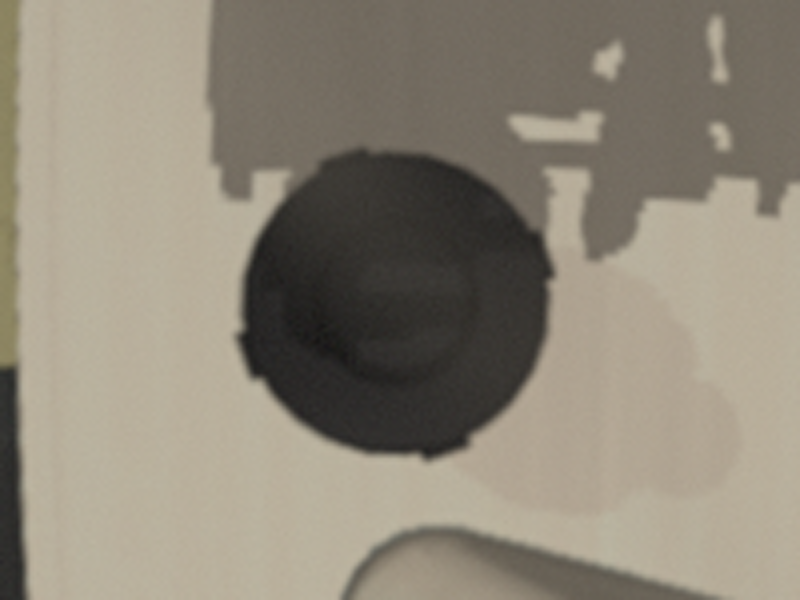

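Run:
```python
from h import *
import pickle
p=pickle.load(open('w12.pkl','rb'))
P=lambda u,v,z:at_z(p,183+u/4,26+v/4,z,1).round(4)
print(P(246,303,.058),P(549,303,.058),P(397,153,.058),P(397,453,.058))
a=cv2.imread('pics/w12b.png').astype(float);cv2.imwrite('pics/w12c.png',np.clip((a-15)*4,0,255).astype('uint8'))
```

```text
[0.3939 0.2055 0.058 ] [0.4724 0.2062 0.058 ] [0.4327 0.2451 0.058 ] [0.4333 0.1659 0.058 ]
```

View pics/w12c.png

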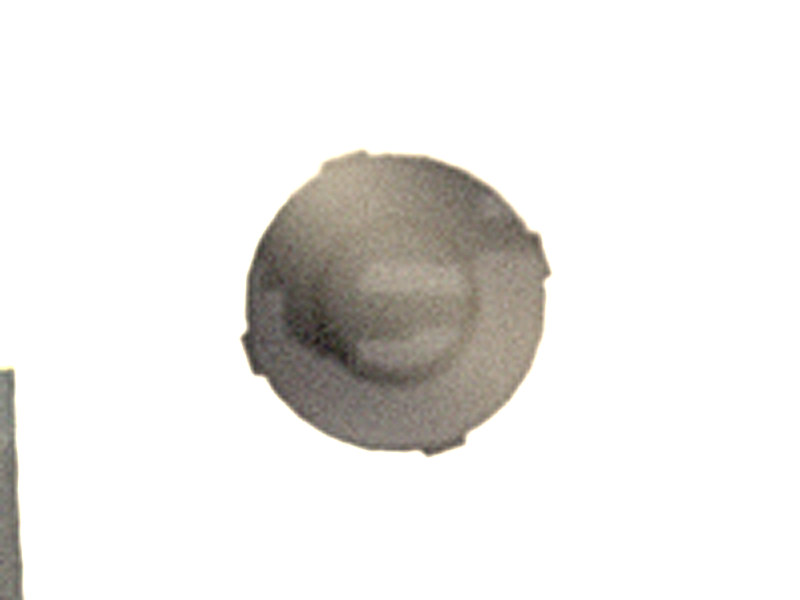

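Call:
{"name": "carry_out", "arguments": {
  "increments": [
    {"linear": [-0.045, 0.04, 0.001], "yaw": 0},
    {"linear": [-0.0925, 0.08, 0.0015], "yaw": 0},
    {"linear": [-0.0925, 0.11, 0.0015], "yaw": 0},
    {"linear": [-0.0925, 0.11, 0.0015], "yaw": 0}
  ]
}}

```text
t: 10.95
tool_pos: [0.43, 0.2042, 0.1287]
orientation: [-1.211, 1.211, -1.199]
force: [-0.1, 0.9, 0.4]
opening: 0.0651
```

Run:
```python
from h import *
from plant import robot
to(.433,.2055,.075)
p=robot.camera_params('wrist');a=robot.read_camera('wrist');cv2.imwrite('pics/w13.png',a)
print(proj(p,(.433,.2055,.102),1))
```

```text
pos [0.43   0.2042 0.1287] t 10.95 tool delta [-0.001   0.0537  0.0032] zdir [ 1.     0.006 -0.004] ydir [-0.004  0.006 -1.   ]
[285.55788954 247.79346885]
```

View pics/w13.png

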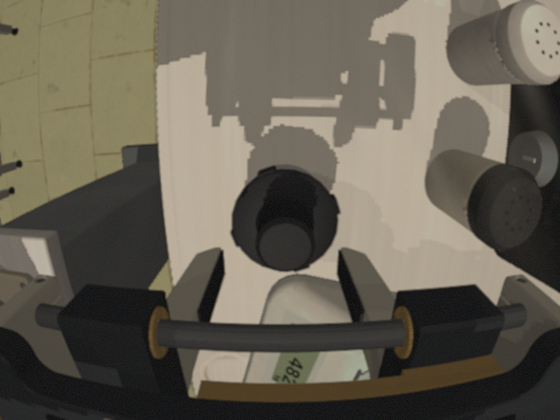

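Call:
{"name": "carry_out", "arguments": {
  "increments": [
    {"linear": [-0.002, 0.027, 0.0032], "yaw": 0},
    {"linear": [-0.002, 0.0537, 0.0032], "yaw": 0},
    {"linear": [-0.002, 0.0545, 0.0032], "yaw": 0}
  ]
}}

```text
t: 11.38
tool_pos: [0.4343, 0.2058, 0.0763]
orientation: [-1.208, 1.212, -1.201]
force: [-0.2, 0.4, 0.5]
opening: 0.0649
```

Call:
{"name": "carry_out", "arguments": {
  "increments": [
    {"linear": [0, 0, 0], "yaw": 0},
    {"linear": [0, 0, 0], "yaw": 0},
    {"linear": [0, 0, 0], "yaw": 0},
    {"linear": [0, 0, 0], "yaw": 0}
  ],
  "gripper": 0,
  "newtons": 20
}}

```text
t: 11.88
tool_pos: [0.4352, 0.206, 0.0773]
orientation: [-1.206, 1.21, -1.202]
force: [0.8, 0.0, 4.0]
opening: 0.0406
```

Run:
```python
from h import *
from plant import robot
to(.433,.2055,.075)
p=robot.camera_params('wrist');a=robot.read_camera('wrist');cv2.imwrite('pics/w14.png',a)
print(proj(p,(.433,.246,.058),1),proj(p,(.433,.2055,.102),1))
a=a.astype(float);crop(np.clip((a-10)*3,0,255).astype('uint8'),190,140,380,310,'pics/w14b.png',3.5)
```

```text
pos [0.4352 0.206  0.0773] t 11.875 tool delta [ 0.0005  0.0023 -0.0022] zdir [ 1.     0.003 -0.   ] ydir [-0.     0.007 -1.   ]
[276.81985882 190.19292147] [275.76285135 294.76688282]
```

View pics/w14b.png

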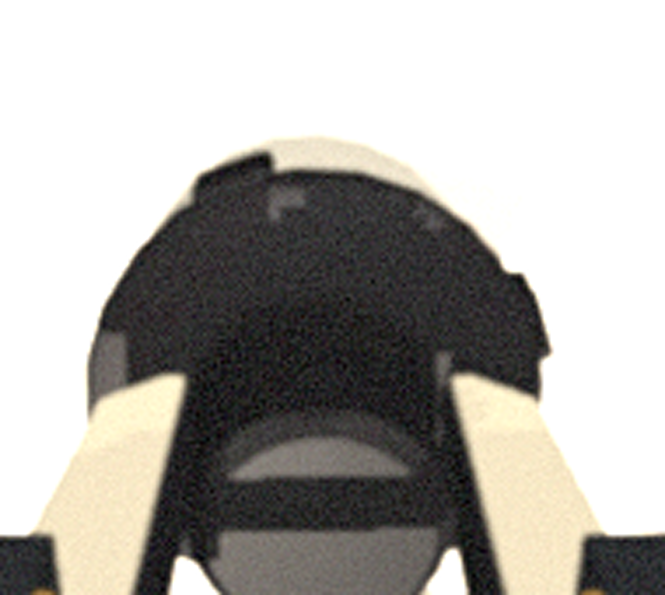

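Call:
{"name": "carry_out", "arguments": {
  "increments": [
    {"linear": [0, 0, 0], "yaw": 0},
    {"linear": [0, 0, 0], "yaw": 0},
    {"linear": [0, 0, 0], "yaw": 0}
  ],
  "gripper": 0
}}

```text
t: 12.3
tool_pos: [0.4353, 0.2061, 0.0773]
orientation: [-1.206, 1.21, -1.201]
force: [0.7, 0.0, 3.7]
opening: 0.0406
```

Call:
{"name": "carry_out", "arguments": {
  "increments": [
    {"linear": [0, -0.015, 0], "yaw": 0},
    {"linear": [0, -0.05, 0], "yaw": 0},
    {"linear": [0, -0.1, 0], "yaw": 0},
    {"linear": [0, -0.155, 0], "yaw": 0},
    {"linear": [0, -0.205, 0], "yaw": 0}
  ]
}}

```text
t: 12.92
tool_pos: [0.4349, 0.2046, 0.2849]
orientation: [-1.206, 1.21, -1.201]
force: [1.2, 0.1, -0.6]
opening: 0.0404
```

Run:
```python
from h import *
from plant import robot
to(.42,-.05,.29)
p=robot.camera_params('wrist');a=robot.read_camera('wrist');cv2.imwrite('pics/w15.png',a)
a=a.astype(float);crop(np.clip((a-10)*3,0,255).astype('uint8'),190,140,380,310,'pics/w15b.png',3.5)
```

```text
pos [0.4349 0.2046 0.2849] t 12.925 tool delta [ 0.2545 -0.0068 -0.0158] zdir [ 1.     0.004 -0.   ] ydir [-0.     0.007 -1.   ]
```

View pics/w15b.png

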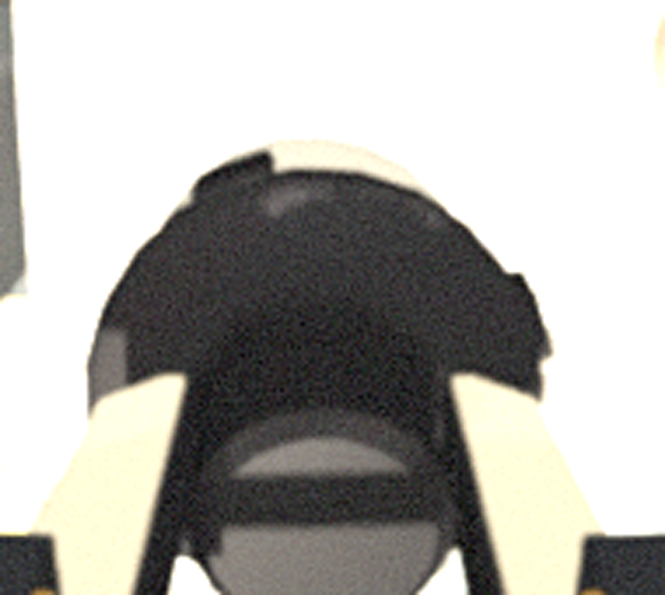

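Call:
{"name": "carry_out", "arguments": {
  "increments": [
    {"linear": [0.03, -0.003, 0], "yaw": 0.12},
    {"linear": [0.085, -0.006, 0], "yaw": 0.3},
    {"linear": [0.14, -0.01, 0], "yaw": 0.47},
    {"linear": [0.195, -0.01, 0], "yaw": 0.63},
    {"linear": [0.25, -0.01, 0], "yaw": 0.785}
  ]
}}

```text
t: 13.6
tool_pos: [0.4375, -0.0462, 0.3006]
orientation: [-0.715, 1.762, -1.751]
force: [1.1, 0.6, -1.5]
opening: 0.0404
```

Run:
```python
from h import *
to(.46,-.333,.295)
```

```text
pos [ 0.4375 -0.0462  0.3006] t 13.6 tool delta [0.1867 0.0029 0.2189] zdir [ 0.706 -0.708 -0.   ] ydir [ 0.01  0.01 -1.  ]
```

Call:
{"name": "carry_out", "arguments": {
  "increments": [
    {"linear": [0.038, 0, 0.044], "yaw": 0.17},
    {"linear": [0.076, 0, 0.088], "yaw": 0.34},
    {"linear": [0.114, 0, 0.132], "yaw": 0.51},
    {"linear": [0.152, 0.001, 0.176], "yaw": 0.66},
    {"linear": [0.187, 0.002, 0.219], "yaw": 0.785}
  ]
}}

```text
t: 14.22
tool_pos: [0.4594, -0.3351, 0.2961]
orientation: [0.017, 2.231, -2.208]
force: [1.2, 0.8, -0.5]
opening: 0.0406
```

Call:
{"name": "carry_out", "arguments": {
  "increments": [
    {"linear": [0, 0, 0], "yaw": 0},
    {"linear": [0, 0, 0], "yaw": 0}
  ]
}}

```text
t: 14.48
tool_pos: [0.459, -0.3347, 0.2959]
orientation: [0.016, 2.233, -2.207]
force: [0.3, 0.6, -1.0]
opening: 0.0399
```

Run:
```python
from h import *
from plant import robot
import pickle
to(.577,-.333,.28)
p=robot.camera_params('wrist');a=robot.read_camera('wrist');cv2.imwrite('pics/w16.png',a);pickle.dump(p,open('w16.pkl','wb'))
print(proj(p,(.577,-.333,.1635),1),proj(p,(.63,-.333,.145),1),proj(p,(.577,-.28,.145),1),proj(p,(.577,-.386,.145),1))
crop(a,180,0,380,150,'pics/w16b.png',4)
```

```text
pos [ 0.459  -0.3347  0.2959] t 14.475 tool delta [-0.1178  0.0169 -0.0022] zdir [-0.005 -1.    -0.012] ydir [ 0.009  0.012 -1.   ]
[280.01015395  72.7140228 ] [279.95305363  21.40064972] [223.94786504  76.64077584] [336.81471348  75.893213  ]
```

View pics/w16b.png

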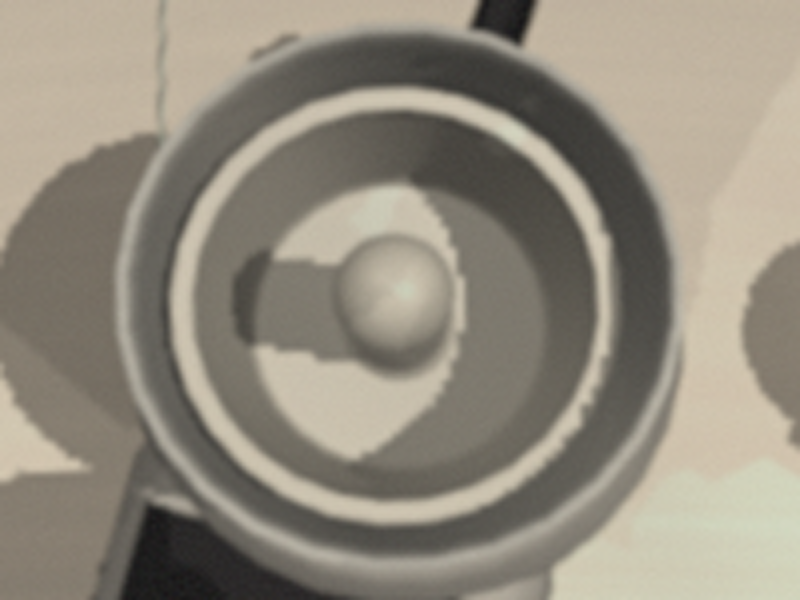

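View pics/w16.png

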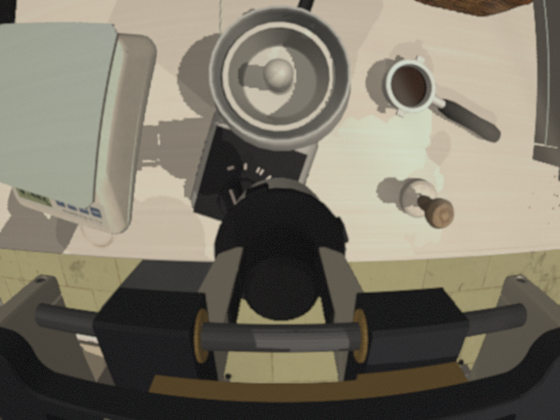

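Call:
{"name": "carry_out", "arguments": {
  "increments": [
    {"linear": [-0.04, 0, -0.001], "yaw": 0},
    {"linear": [-0.08, 0, -0.002], "yaw": 0},
    {"linear": [-0.112, 0, -0.003], "yaw": 0},
    {"linear": [-0.1175, 0, -0.0034], "yaw": 0},
    {"linear": [-0.1175, 0, -0.0034], "yaw": 0}
  ]
}}

```text
t: 15.15
tool_pos: [0.5769, -0.3301, 0.2978]
orientation: [0.013, 2.23, -2.205]
force: [0.3, 0.3, -1.2]
opening: 0.0405
```

Run:
```python
from h import *
from plant import robot
to(.5765,-.3318,.1643)
b=robot.read_camera('scene');crop(b,320,120,440,240,'pics/s17.png',5)
```

```text
pos [ 0.5769 -0.3301  0.2978] t 15.15 tool delta [0.0017 0.1335 0.0032] zdir [-0.002 -1.    -0.011] ydir [ 0.009  0.011 -1.   ]
```

View pics/s17.png

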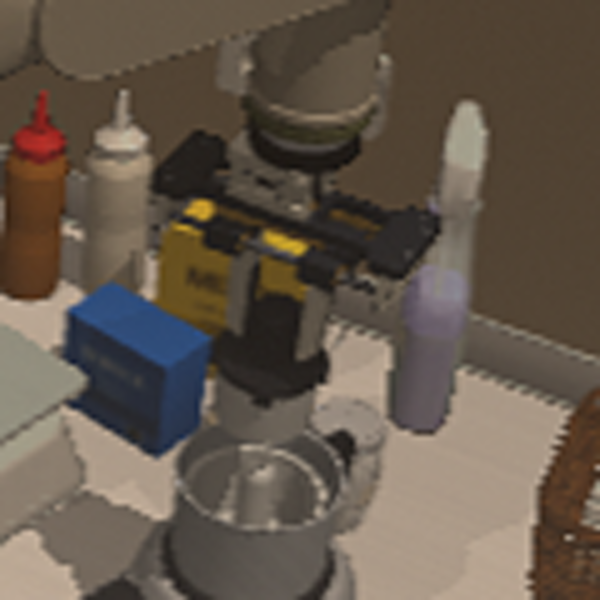

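Call:
{"name": "carry_out", "arguments": {
  "increments": [
    {"linear": [0.0005, 0.01, 0.002], "yaw": 0},
    {"linear": [0.0008, 0.025, 0.0022], "yaw": 0},
    {"linear": [0.001, 0.04, 0.0024], "yaw": 0},
    {"linear": [0.001, 0.052, 0.0024], "yaw": 0},
    {"linear": [0.001, 0.0635, 0.0024], "yaw": 0}
  ]
}}

```text
t: 15.82
tool_pos: [0.5762, -0.3324, 0.2341]
orientation: [0.015, 2.23, -2.206]
force: [0.1, -0.1, -0.7]
opening: 0.0405
```

Run:
```python
from h import *
from plant import robot
print(robot.read_state()['force'])
to(.5765,-.3318,.1643)
b=robot.read_camera('scene');crop(b,320,120,440,240,'pics/s18.png',5)
a=robot.read_camera('wrist');crop(a,170,80,390,310,'pics/w18.png',2.6)
```

```text
[ 0.13322188 -0.05204468 -0.70157976]
pos [ 0.5762 -0.3324  0.2341] t 15.825 tool delta [0.0004 0.0698 0.0002] zdir [-0.003 -1.    -0.011] ydir [ 0.01   0.011 -1.   ]
```

View pics/s18.png

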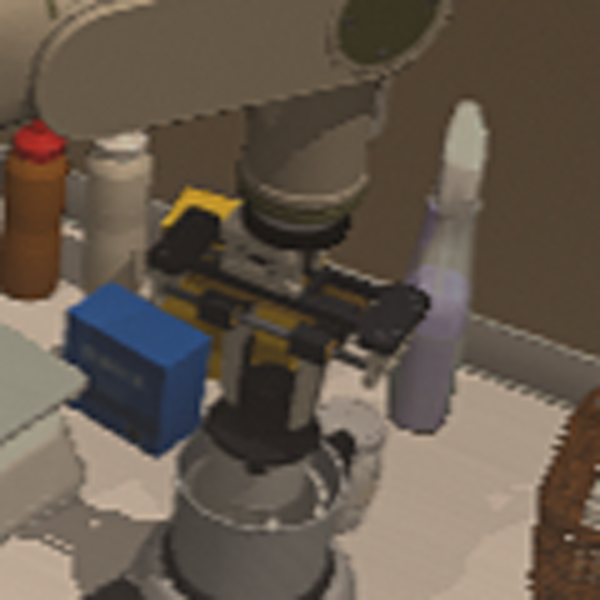

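View pics/w18.png

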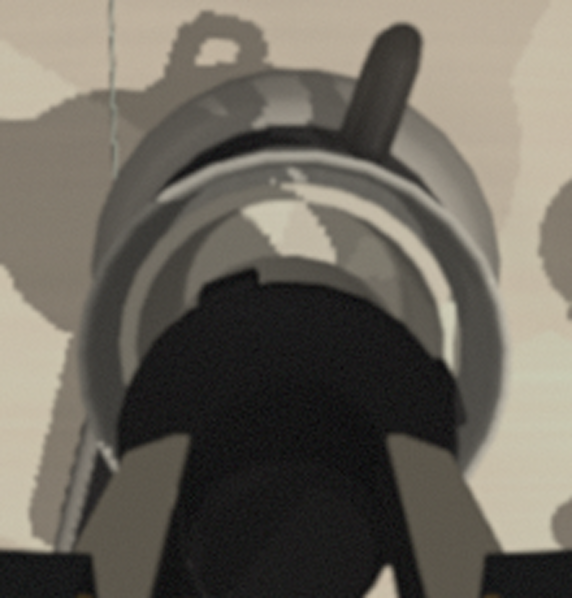

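No contact force; the sleeve is in the bore. Lower the rest.

Call:
{"name": "carry_out", "arguments": {
  "increments": [
    {"linear": [0, 0.01, 0], "yaw": 0},
    {"linear": [0, 0.022, 0], "yaw": 0},
    {"linear": [0, 0.034, 0], "yaw": 0},
    {"linear": [0, 0.044, 0], "yaw": 0},
    {"linear": [0, 0.052, 0], "yaw": 0}
  ]
}}

```text
t: 16.55
tool_pos: [0.5758, -0.3312, 0.1796]
orientation: [0.011, 2.233, -2.206]
force: [0.3, -1.2, -0.4]
opening: 0.0403
```

```bash
python3 -c "
from h import *
to(.5765,-.3318,.1643)"
```

```text
pos [ 0.5758 -0.3312  0.1796] t 16.55 tool delta [-0.0006  0.0153  0.0008] zdir [-0.003 -1.    -0.012] ydir [ 0.007  0.012 -1.   ]
```

Call:
{"name": "carry_out", "arguments": {
  "increments": [
    {"linear": [0, 0.005, 0], "yaw": 0},
    {"linear": [0, 0.01, 0], "yaw": 0},
    {"linear": [0, 0.0135, 0], "yaw": 0},
    {"linear": [0, 0.0155, 0], "yaw": 0}
  ]
}}

```text
t: 17.05
tool_pos: [0.576, -0.3311, 0.1641]
orientation: [0.012, 2.233, -2.206]
force: [1.1, -0.3, 3.1]
opening: 0.0401
```

```bash
python3 -c "
from h import *
from plant import robot
to(.5765,-.3318,.1643)
print(robot.read_state()['force'])
b=robot.read_camera('scene');crop(b,320,120,440,240,'pics/s19.png',5)
"
```

```text
pos [ 0.576  -0.3311  0.1641] t 17.05 tool delta [-0.0005 -0.0002  0.0007] zdir [-0.003 -1.    -0.012] ydir [ 0.007  0.012 -1.   ]
[ 1.06671774 -0.32373689  3.10780275]
```

View pics/s19.png

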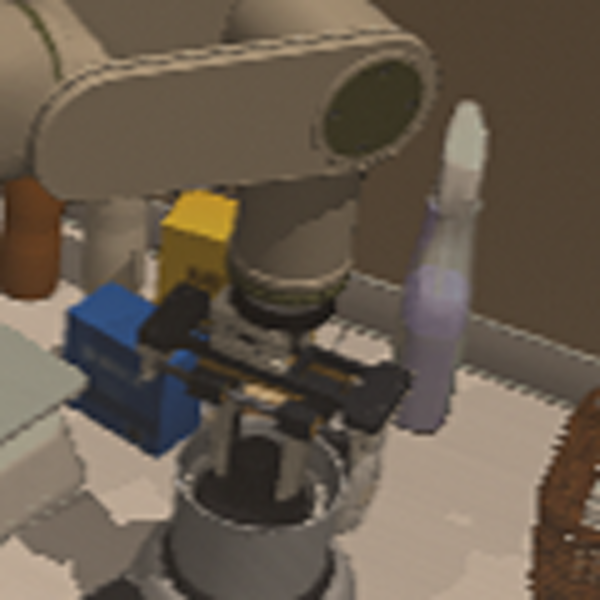

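Call:
{"name": "carry_out", "arguments": {
  "increments": [
    {"linear": [0, 0.0015, 0], "yaw": 0},
    {"linear": [0, 0.0015, 0], "yaw": 0}
  ]
}}

```text
t: 17.35
tool_pos: [0.5766, -0.3312, 0.1638]
orientation: [0.013, 2.231, -2.206]
force: [-0.4, -0.0, 4.8]
opening: 0.0401
```

Call:
{"name": "carry_out", "arguments": {
  "increments": [
    {"linear": [0, 0, 0], "yaw": 0},
    {"linear": [0, 0, 0], "yaw": 0},
    {"linear": [0, 0, 0], "yaw": 0},
    {"linear": [0, 0, 0], "yaw": 0}
  ],
  "gripper": 0.6
}}

```text
t: 17.85
tool_pos: [0.5764, -0.3311, 0.1635]
orientation: [0.013, 2.232, -2.205]
force: [0.2, 0.2, 0.3]
opening: 0.0556
```

Call:
{"name": "carry_out", "arguments": {
  "increments": [
    {"linear": [0, -0.02, 0], "yaw": 0},
    {"linear": [0, -0.05, 0], "yaw": 0},
    {"linear": [0, -0.09, 0], "yaw": 0},
    {"linear": [0, -0.11, 0], "yaw": 0},
    {"linear": [0, -0.11, 0], "yaw": 0}
  ]
}}

```text
t: 18.48
tool_pos: [0.5764, -0.3331, 0.2763]
orientation: [0.017, 2.227, -2.207]
force: [-0.4, -0.3, 0.2]
opening: 0.0561
```

Run:
```python
from h import *
from plant import robot
import pickle
to(.46,-.333,.26)
p=robot.camera_params('wrist');a=robot.read_camera('wrist');cv2.imwrite('pics/w20.png',a);pickle.dump(p,open('w20.pkl','wb'))
b=robot.read_camera('scene');crop(b,320,120,440,240,'pics/s20.png',5)
for z in (.087,.095):
  print(z,proj(p,(.577,-.332,z+.102),1),proj(p,(.577,-.332+.0405,z+.06),1),proj(p,(.577,-.332-.0405,z+.06),1),proj(p,(.6175,-.332,z+.06),1))
q=robot.camera_params('scene')
for z in (.087,.095): print((proj(q,(.577,-.332,z+.102))-[320,120])*5)
```

```text
pos [ 0.5764 -0.3331  0.2763] t 18.475 tool delta [0.1166 0.0149 0.0004] zdir [-0.003 -1.    -0.009] ydir [ 0.012  0.009 -1.   ]
0.087 [280.68160967 217.31711472] [237.3954401 202.8365432] [324.81576229 202.78701145] [280.93602223 159.13709445]
0.095 [280.59563006 220.60979233] [236.20034623 205.28150402] [325.88967806 205.23612347] [280.86649941 160.46956398]
[261.16040898 445.72036501]
[262.30856126 437.56636708]
```

View pics/w20.png

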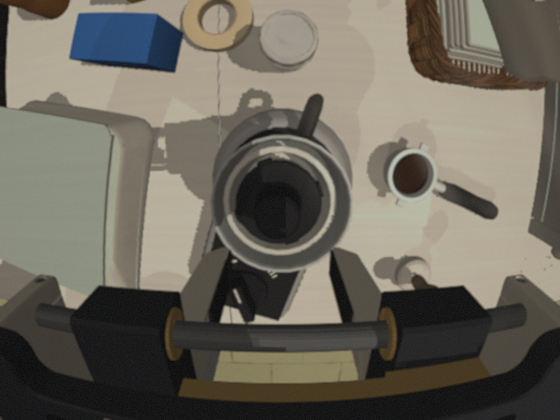

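View pics/s20.png

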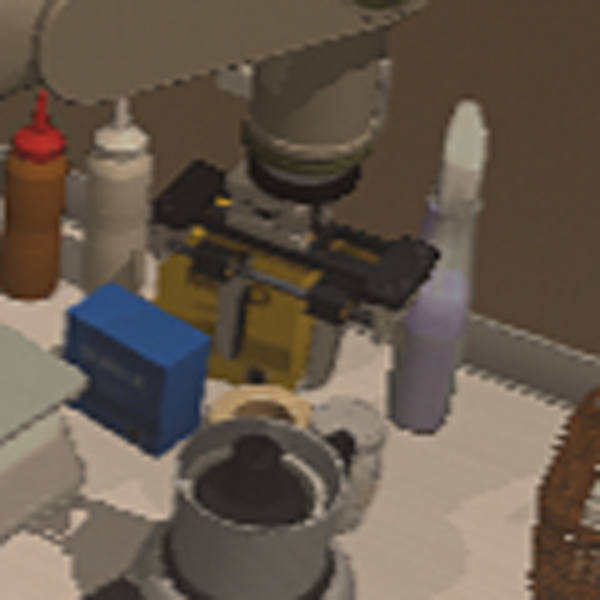

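Call:
{"name": "carry_out", "arguments": {
  "increments": [
    {"linear": [0.05, 0, 0], "yaw": 0},
    {"linear": [0.11, 0, -0.01], "yaw": 0},
    {"linear": [0.165, 0, -0.02], "yaw": 0},
    {"linear": [0.205, 0, -0.03], "yaw": 0},
    {"linear": [0.205, 0, -0.03], "yaw": 0}
  ]
}}

```text
t: 19.2
tool_pos: [0.3678, -0.3005, 0.2691]
orientation: [0.011, 2.238, -2.205]
force: [-0.1, -1.2, 0.1]
opening: 0.0563
```

Call:
{"name": "carry_out", "arguments": {
  "increments": [
    {"linear": [0, 0, 0], "yaw": 0},
    {"linear": [0, 0, 0], "yaw": 0}
  ]
}}

```text
t: 19.45
tool_pos: [0.3682, -0.3004, 0.2682]
orientation: [-0.009, -2.239, 2.204]
force: [-0.6, 0.4, 0.4]
opening: 0.0559
```

Run:
```python
from h import *
from plant import robot
import pickle
to(.425,-.3,.08)
p=robot.camera_params('wrist');a=robot.read_camera('wrist');cv2.imwrite('pics/w21.png',a);pickle.dump(p,open('w21.pkl','wb'))
crop(np.clip((a.astype(float)-8)*2,0,255).astype('uint8'),180,50,380,200,'pics/w21b.png',4)
a=cv2.imread('pics/w20.png')
crop(np.clip((a.astype(float)-5)*3,0,255).astype('uint8'),200,120,360,280,'pics/w20b.png',3.7)
```

```text
pos [ 0.3682 -0.3004  0.2682] t 19.45 tool delta [-0.0561  0.1884  0.0024] zdir [-0.004 -1.    -0.016] ydir [ 0.004  0.016 -1.   ]
```

View pics/w21.png

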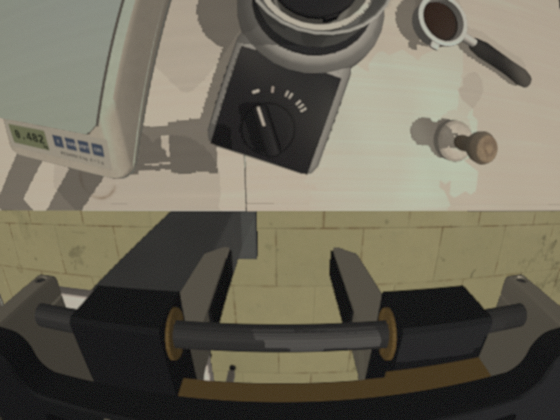

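View pics/w21b.png

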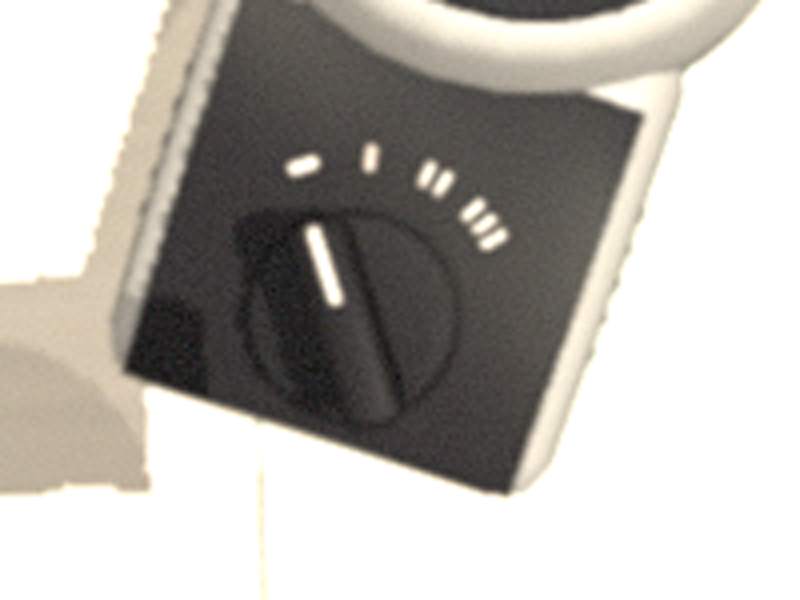

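View pics/w20b.png

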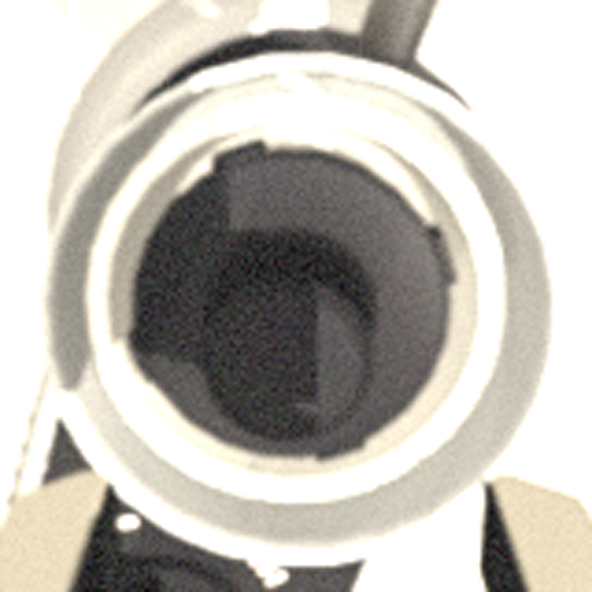

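Run:
```python
from h import *
import pickle
p=pickle.load(open('w21.pkl','rb'))
P=lambda u,v,z:at_z(p,180+u/4,50+v/4,z,1).round(4)
c=P(352,316,.064);print('dial',c, 'L/R',P(243,316,.064),P(462,316,.064))
a=np.array([.577,-.333]);d=a-c[:2];print('dist',np.hypot(*d),'ang',np.arctan2(d[1],d[0]))
f1=P(128,372,.058);f2=P(508,494,.058);e=f2-f1;print(f1,f2,'width',np.hypot(*e[:2]),'yaw',np.arctan2(e[0],-e[1]))
m=(f1+f2)/2;print('front mid',m, 'dist from axis',np.hypot(*(a-m[:2])))
r1=P(640,115,.058);print('right edge ang',np.arctan2(r1[1]-f2[1],r1[0]-f2[0]))
l1=P(316,228,.1);l2=P(338,305,.1);print('pointer ang',np.arctan2(l1[1]-l2[1],l1[0]-l2[0]),l1,l2)
print('bar end',P(340,225,.1),P(375,415,.1))
```

```text
dial [ 0.4307 -0.2832  0.064 ] L/R [ 0.4312 -0.2528  0.064 ] [ 0.4306 -0.3136  0.064 ]
dist 0.15454361843829068 ang -0.32809382925138914
[ 0.4156 -0.2181  0.058 ] [ 0.379  -0.3273  0.058 ] width 0.11517030867372025 yaw -0.3233979993642012
front mid [ 0.3973 -0.2727  0.058 ] dist from axis 0.1895473028032844
right edge ang -0.32037881314454997
pointer ang 0.2666881590229728 [ 0.4551 -0.2764  0.1   ] [ 0.4357 -0.2817  0.1   ]
bar end [ 0.4558 -0.2824  0.1   ] [ 0.4077 -0.2907  0.1   ]
```

Run:
```python
from h import *
from plant import robot
print(robot.read_state()['q'].round(3))
to(.4303,-.2833,.115)
```

```text
[-0.803 -0.219  1.752  0.014  1.617  0.772]
pos [ 0.3683 -0.3004  0.2684] t 19.5 tool delta [-0.0613  0.1539 -0.015 ] zdir [-0.004 -1.    -0.016] ydir [ 0.004  0.016 -1.   ]
```

Call:
{"name": "carry_out", "arguments": {
  "increments": [
    {"linear": [-0.02, 0.02, -0.005], "yaw": -0.1},
    {"linear": [-0.045, 0.06, -0.01], "yaw": -0.2},
    {"linear": [-0.0613, 0.11, -0.015], "yaw": -0.307},
    {"linear": [-0.0613, 0.14, -0.015], "yaw": -0.307},
    {"linear": [-0.0613, 0.14, -0.015], "yaw": -0.307}
  ],
  "gripper": 0.4
}}

```text
t: 20.12
tool_pos: [0.429, -0.2817, 0.1255]
orientation: [-0.313, 2.078, -2.036]
force: [0.6, 1.3, -0.1]
opening: 0.0374
```

Run:
```python
from h import *
from plant import robot
to(.4303,-.2833,.078)
p=robot.camera_params('wrist');a=robot.read_camera('wrist');cv2.imwrite('pics/w22.png',a)
for s in (-1,1): print(proj(p,(.4303+s*.028*np.cos(.303),-.2833+s*.028*np.sin(.303),.1),1))
crop(np.clip((a.astype(float)-8)*2,0,255).astype('uint8'),170,120,400,320,'pics/w22b.png',3.4)
b=robot.read_camera('side');crop(b,220,120,340,220,'pics/d22.png',5)
```

```text
pos [ 0.429  -0.2817  0.1255] t 20.125 tool delta [-0.0005  0.0475  0.0028] zdir [ 0.299 -0.954 -0.019] ydir [-0.001  0.02  -1.   ]
[284.76575098 287.40432218]
[285.28678506 205.43706971]
```

View pics/w22b.png

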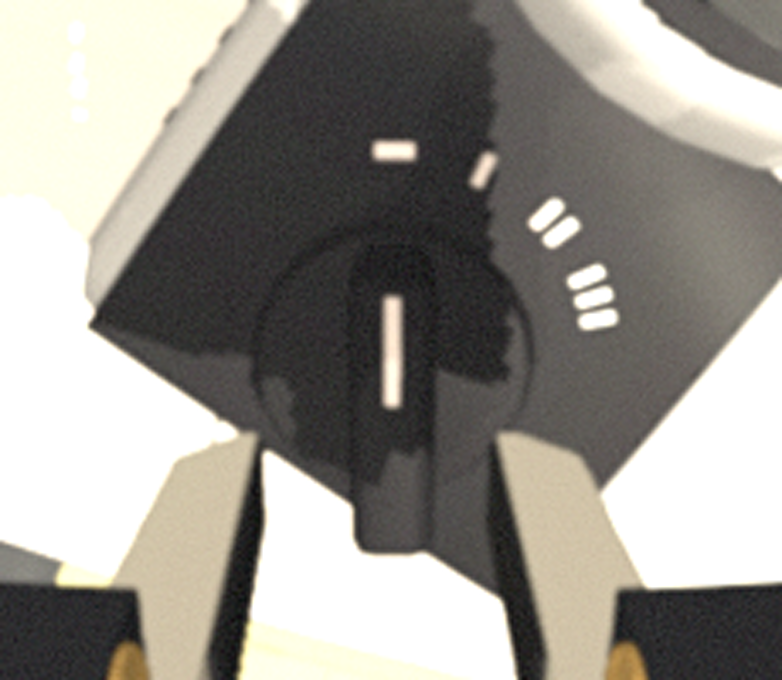

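View pics/w22.png

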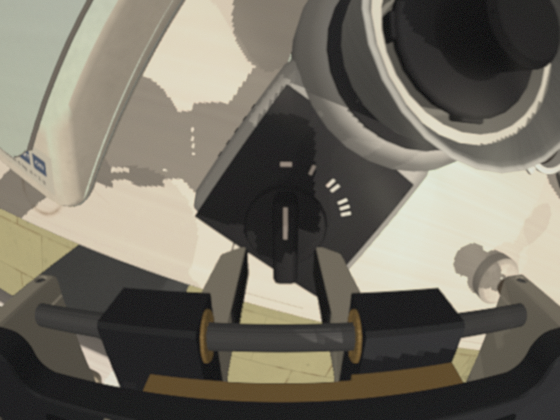

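Run:
```python
from h import *
from plant import robot
p=robot.camera_params('wrist')
P=lambda u,v,z:at_z(p,170+u/3.4,120+v/3.4,z,1).round(4)
D=np.array([np.cos(.303),np.sin(.303)]);c=np.array([.4303,-.2833])
for n,u,v,z in [('l1',392,295,.1),('l2',393,408,.1),('near',394,550,.1),('skirtL',253,355,.064),('skirtR',534,355,.064),('skirttop',394,225,.064)]:
  X=P(u,v,z);d=X[:2]-c;print(n,X,'along',d@D,'across',d@[-D[1],D[0]])
```

```text
l1 [ 0.457  -0.2777  0.1   ] along 0.027154653682156485 across -0.002621980816509787
l2 [ 0.4363 -0.2845  0.1   ] along 0.005368611926559199 across -0.002935644048927993
near [ 0.4076 -0.2939  0.1   ] along -0.024828795568807398 across -0.003343786865571732
skirtL [ 0.4245 -0.2565  0.064 ] along 0.002460930178543832 across 0.027309775221636887
skirtR [ 0.4429 -0.3145  0.064 ] along 0.0027164066303076453 across -0.033538353194795076
skirttop [ 0.4612 -0.2769  0.064 ] along 0.03140203323721113 across -0.003111640816207212
```

Run:
```python
from h import *
from plant import robot
s=robot.read_state();p=robot.camera_params('wrist');R=Ro.from_rotvec(s['orientation']).as_matrix();t=s['tool_pos'];print(s['t'],t)
for z in (-.0187,.0187):
  for y in (.008,-.011): print(z,y,((proj(p,t+R@[-.0075,y,z],1)-[170,120])*3.4).round())
a=robot.read_camera('wrist');crop(np.clip((a.astype(float)-8)*2,0,255).astype('uint8'),170,120,400,320,'pics/w23b.png',3.4)
```

```text
20.225 [ 0.43077095 -0.28373818  0.12962059]
-0.0187 0.008 [265. 444.]
-0.0187 -0.011 [254. 498.]
0.0187 0.008 [491. 444.]
0.0187 -0.011 [503. 498.]
```

View pics/w23b.png

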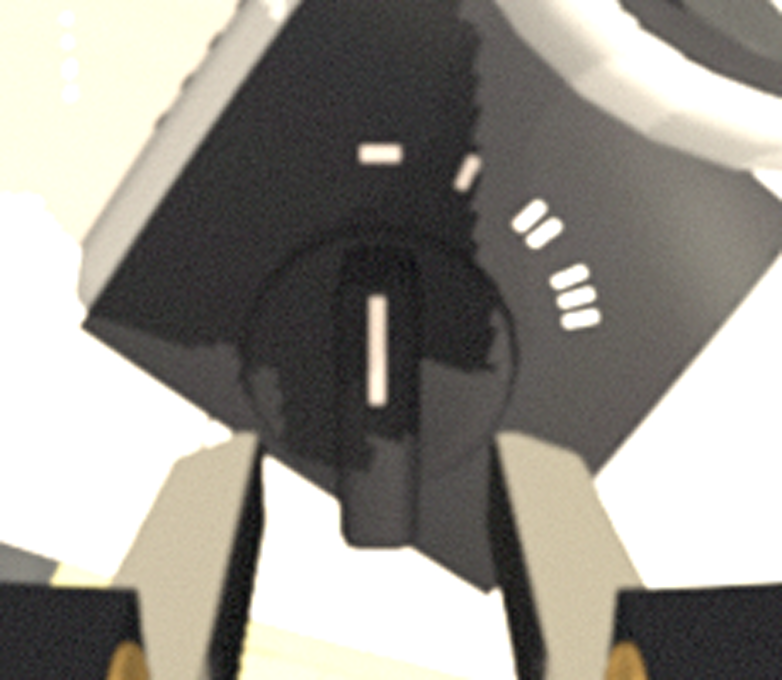

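Call:
{"name": "carry_out", "arguments": {
  "increments": [
    {"linear": [0, 0.02, 0.0005], "yaw": 0},
    {"linear": [0, 0.04, 0.001], "yaw": 0},
    {"linear": [0, 0.052, 0.001], "yaw": 0},
    {"linear": [0, 0.052, 0.001], "yaw": 0},
    {"linear": [0, 0.052, 0.001], "yaw": 0}
  ]
}}

```text
t: 20.9
tool_pos: [0.4325, -0.2851, 0.0798]
orientation: [-0.304, 2.067, -2.042]
force: [-0.2, -0.1, 1.0]
opening: 0.0371
```

Run:
```python
from h import *
from plant import robot
to(.4303,-.2833,.078)
print(robot.read_state()['force'])
a=robot.read_camera('wrist');crop(np.clip((a.astype(float)-8)*2,0,255).astype('uint8'),170,120,400,320,'pics/w24b.png',3.4)
```

```text
pos [ 0.4325 -0.2851  0.0798] t 20.9 tool delta [ 0.0016  0.0018 -0.0023] zdir [ 0.298 -0.954 -0.01 ] ydir [ 0.007  0.013 -1.   ]
[-0.17085371 -0.07223296  0.98867318]
```

View pics/w24b.png

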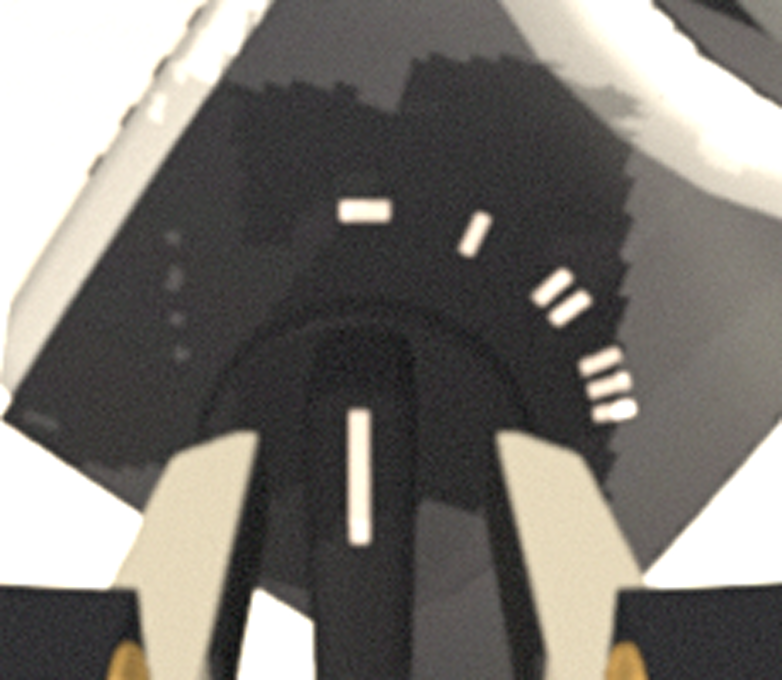

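Call:
{"name": "carry_out", "arguments": {
  "increments": [
    {"linear": [0.0015, 0.001, -0.0022], "yaw": 0},
    {"linear": [0.0015, 0.001, -0.0022], "yaw": 0}
  ]
}}

```text
t: 21.2
tool_pos: [0.4305, -0.2835, 0.0792]
orientation: [-0.304, 2.066, -2.042]
force: [-1.1, 0.5, -0.1]
opening: 0.0374
```

Call:
{"name": "carry_out", "arguments": {
  "increments": [
    {"linear": [0, 0, 0], "yaw": 0},
    {"linear": [0, 0, 0], "yaw": 0},
    {"linear": [0, 0, 0], "yaw": 0},
    {"linear": [0, 0, 0], "yaw": 0}
  ],
  "gripper": 0,
  "newtons": 50
}}

```text
t: 21.7
tool_pos: [0.4305, -0.2835, 0.0793]
orientation: [-0.304, 2.066, -2.042]
force: [0.7, 1.1, -0.0]
opening: 0.0158
```

Run:
```python
from h import *
from plant import robot
to(.4303,-.2833,.078)
s=robot.read_state();print(s['force'],s['wrist_torque'],s['q'][5])
a=robot.read_camera('wrist');crop(np.clip((a.astype(float)-8)*2,0,255).astype('uint8'),170,120,400,320,'pics/w25b.png',3.4)
```

```text
pos [ 0.4305 -0.2835  0.0793] t 21.7 tool delta [ 0.0002  0.0013 -0.0002] zdir [ 0.298 -0.954 -0.01 ] ydir [ 0.008  0.013 -1.   ]
[ 0.70572857  1.14477975 -0.01952546] [-0.0089907   0.12725126 -0.03903973] 0.5704780828956763
```

View pics/w25b.png

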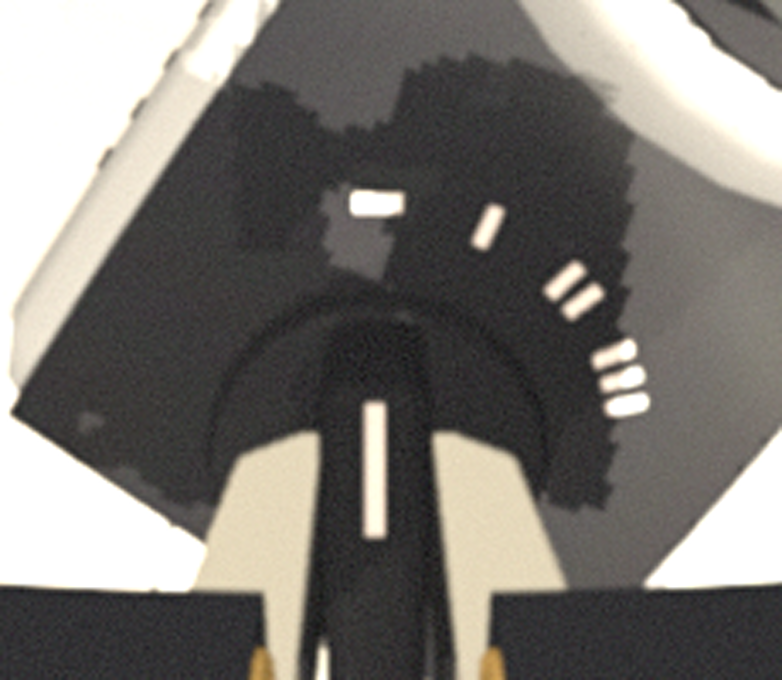

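Call:
{"name": "carry_out", "arguments": {
  "increments": [
    {"linear": [0, 0, 0], "yaw": 0.14},
    {"linear": [0, 0, 0], "yaw": 0.3},
    {"linear": [0, 0, 0], "yaw": 0.46},
    {"linear": [0, 0, 0], "yaw": 0.62},
    {"linear": [0, 0, 0], "yaw": 0.78}
  ]
}}

```text
t: 22.38
tool_pos: [0.4305, -0.2831, 0.0793]
orientation: [-0.484, -1.969, 1.939]
force: [0.1, 2.8, 1.8]
opening: 0.0152
```

Run:
```python
from h import *
from plant import robot
to(.4303,-.2834,.079)
s=robot.read_state();print(s['force'],s['wrist_torque'],s['q'][5])
R=Ro.from_rotvec(s['orientation']).as_matrix();print('bar ang cw from off',.303-(np.arctan2(R[1,2],R[0,2])+np.pi/2))
```

```text
pos [ 0.4305 -0.2831  0.0793] t 22.375 tool delta [0.0001 0.0003 0.0004] zdir [-0.463 -0.886 -0.015] ydir [ 0.008  0.013 -1.   ]
[0.07676292 2.82590412 1.75915306] [0.18725213 0.12628126 0.18047715] 1.3555600712119191
bar ang cw from off 0.7849268261676441
```

Call:
{"name": "carry_out", "arguments": {
  "increments": [
    {"linear": [0, 0, 0], "yaw": 0.15},
    {"linear": [0, 0, 0], "yaw": 0.3},
    {"linear": [0, 0, 0], "yaw": 0.43},
    {"linear": [0, 0, 0], "yaw": 0.5},
    {"linear": [0, 0, 0], "yaw": 0.5}
  ]
}}

```text
t: 23.0
tool_pos: [0.4307, -0.2829, 0.0793]
orientation: [-0.87, -1.643, 1.615]
force: [1.1, 2.8, 1.1]
opening: 0.0156
```

Run:
```python
from h import *
from plant import robot
to(.4303,-.2834,.079)
s=robot.read_state();print(s['force'],s['wrist_torque'],s['q'][5])
R=Ro.from_rotvec(s['orientation']).as_matrix();print('bar ang cw from off',.303-(np.arctan2(R[1,2],R[0,2])+np.pi/2))
a=robot.read_camera('wrist');crop(np.clip((a.astype(float)-8)*2,0,255).astype('uint8'),170,120,400,320,'pics/w26b.png',3.4);cv2.imwrite('pics/w26.png',a)
b=robot.read_camera('scene');crop(b,300,150,440,270,'pics/s26.png',5)
```

```text
pos [ 0.4307 -0.2829  0.0793] t 23.0 tool delta [-0.0002  0.0003  0.0006] zdir [-0.831 -0.556 -0.014] ydir [ 0.008  0.013 -1.   ]
[1.09178769 2.81068561 1.06108248] [-0.00305684  0.01020834  0.14150236] 1.854946975772076
bar ang cw from off 1.2841347347882728
```

View pics/w26b.png

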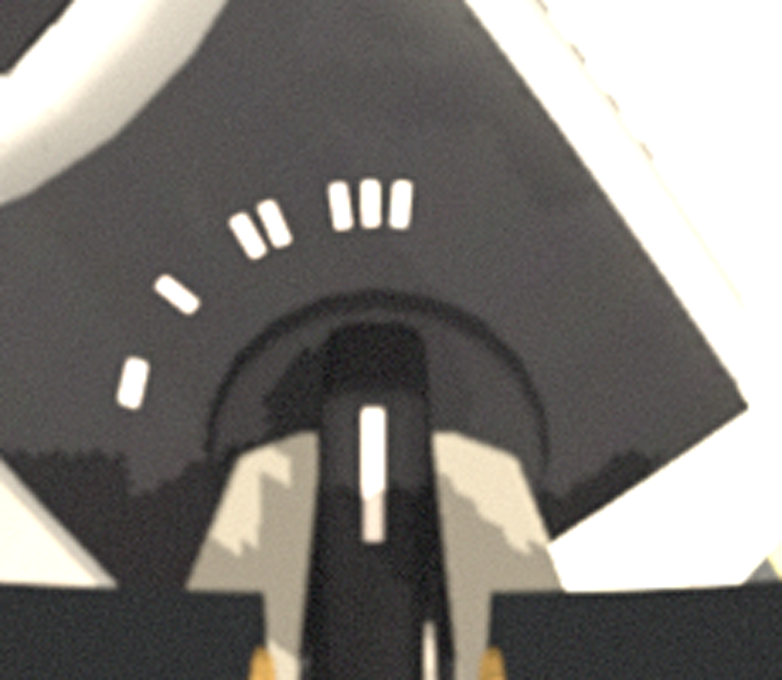

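View pics/s26.png

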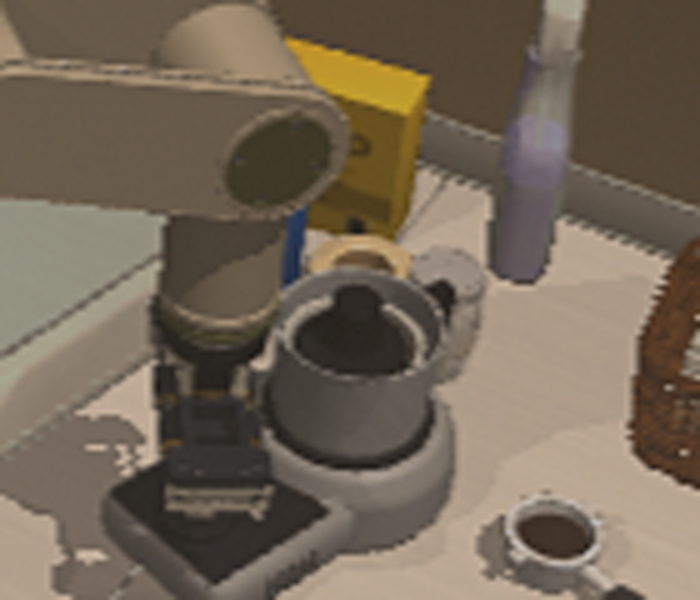

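The pointer sits on the triple mark (pulse) and both bowls are still seated. I'll hold there for over a second.

Call:
{"name": "carry_out", "arguments": {
  "increments": [
    {"linear": [0, 0, 0], "yaw": 0},
    {"linear": [0, 0, 0], "yaw": 0},
    {"linear": [0, 0, 0], "yaw": 0},
    {"linear": [0, 0, 0], "yaw": 0},
    {"linear": [0, 0, 0], "yaw": 0}
  ]
}}

```text
t: 23.72
tool_pos: [0.4307, -0.2829, 0.0793]
orientation: [-0.87, -1.644, 1.615]
force: [0.6, 1.8, -0.5]
opening: 0.0157
```

Call:
{"name": "carry_out", "arguments": {
  "increments": [
    {"linear": [0, 0, 0], "yaw": 0},
    {"linear": [0, 0, 0], "yaw": 0},
    {"linear": [0, 0, 0], "yaw": 0},
    {"linear": [0, 0, 0], "yaw": 0},
    {"linear": [0, 0, 0], "yaw": 0}
  ]
}}

```text
t: 24.35
tool_pos: [0.4307, -0.2829, 0.0793]
orientation: [-0.87, -1.644, 1.615]
force: [0.4, 3.4, 0.4]
opening: 0.0155
```

Call:
{"name": "carry_out", "arguments": {
  "increments": [
    {"linear": [0, 0, 0], "yaw": 0},
    {"linear": [0, 0, 0], "yaw": 0},
    {"linear": [0, 0, 0], "yaw": 0},
    {"linear": [0, 0, 0], "yaw": 0},
    {"linear": [0, 0, 0], "yaw": 0}
  ]
}}

```text
t: 24.98
tool_pos: [0.4307, -0.2829, 0.0793]
orientation: [-0.87, -1.644, 1.615]
force: [0.2, 2.7, 1.0]
opening: 0.016
```

Run:
```python
from h import *
from plant import robot
s=robot.read_state();R=Ro.from_rotvec(s['orientation']).as_matrix();print('bar ang cw from off',.303-(np.arctan2(R[1,2],R[0,2])+np.pi/2),s['t'],s['wrist_torque'],s['force'],s['opening'])
a=robot.read_camera('wrist');crop(np.clip((a.astype(float)-8)*2,0,255).astype('uint8'),170,120,400,320,'pics/w27b.png',3.4)
```

```text
bar ang cw from off 1.2829430363859133 24.975 [-0.03233992 -0.02706733  0.22162529] [0.23007827 2.70736238 1.04074326] 0.016036670916332443
```

View pics/w27b.png

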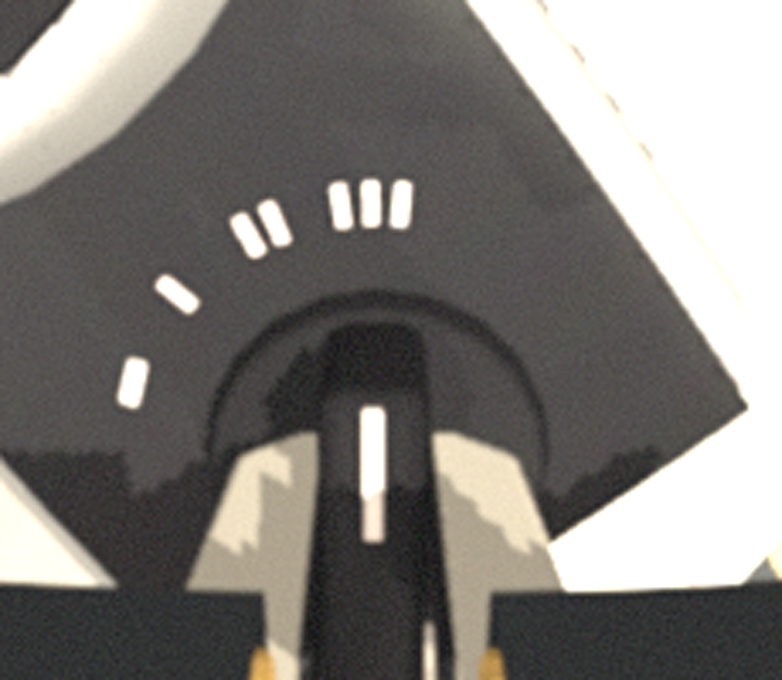

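The picture shows the pointer (372, 470) lined up with the middle of the three pulse marks (371, 204), steady over 2 s. I'm handing the job in.

```bash
python3 -c "
from plant import robot
print(robot.close_job())"
```

```text
the job is handed in; nothing more can be done
None
```

I set both bowls home, turned the dial to pulse and handed the job in at t ≈ 25 s, with the fingers still holding the dial there. The hand-in reports no verdict, so this rests on my own checks.

- **Medium bowl:** It came to rest over the drive post at the expected height (TCP 0.152 m), pressing with about 10 N before I let go. The picture afterwards put it 1–2 mm off the big bowl's axis, inside the 5 mm limit.
- **Mini bowl:** It came to rest in the medium bowl at the expected height (TCP 0.164 m) with 3–5 N, and was let go. Its lid size and position in the wrist picture matched the home position.
- **Dial:** I gripped the bar at 50 N and turned it clockwise. For 2 s the tool angle stayed at about 1.28 rad from off, with the pointer on the triple mark and about 0.2 N m of spring torque at the wrist.

Two readings were off along the way:
- **Dome grip:** The gripper read 40.5 mm on the mini bowl's 38 mm dome, but the grip held.
- **Dial position:** One dial estimate was 3 mm out because the camera pose was read after the picture was taken. A new picture with the arm at rest put it right.

After the dial was turned, the scene picture still showed the bowls seated. I did not re-measure the bystanders; I saw no sign that any had moved.

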